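Put the returned notions back at the haberdashery counter

TASK

A customer has left two crochet hooks and a large spool of thread on the counter mat; put them back in stock. Stand both hooks in the open white pot, grip end down and hook head up, and put the spool into the wide lane of the sloping thread rack, lying across the lane and rolled down against the large spools already there. Leave the pot standing where it is, those spools at the front of their lane, and the button jar, tape measure and shears alone.

Things in the scene. Friction and masses are not known exactly. Their poses are not given: they have to be found in the camera images.
- thick_hook_center (a point): Thick crochet hook, loose, 180 mm long, 35 g: grey grip 112 mm long, 16 mm wide, 14 mm thick, then a metal shaft 10 mm across with the small head. Point half-way along its centre line, 7 mm above the counter at the start; the shaft begins 22 mm ahead, the balance point is 20 to 30 mm behind. x axis towards the head, z up as it lies. At the start the head points away from the robot, within 0.6 rad.
- thick_hook_butt (a point): The thick hook: point in the middle of its grip, 10 mm from the grip's flat end (80 mm behind the half-way point), the end that goes down into the pot. Axes as for the hook.
- thin_hook_center (a point): Thin crochet hook, loose, 180 mm long, 35 g: grey grip 112 mm long, 16 mm wide, 14 mm thick, then a metal shaft 6 mm across with the small head. Point half-way along its centre line, 7 mm above the counter at the start; the shaft begins 22 mm ahead, the balance point is 20 to 30 mm behind. x axis towards the head, z up as it lies. At the start the head points away from the robot, within 0.6 rad.
- thin_hook_butt (a point): The thin hook: point in the middle of its grip, 10 mm from the grip's flat end (80 mm behind the half-way point), the end that goes down into the pot. Axes as for the hook.
- thick_hook: The thick hook as a whole; origin on its underside as it lies, half-way along, axes as for its centre point.
- thin_hook: The thin hook as a whole; origin on its underside as it lies, half-way along, axes as for its centre point.
- pot_rim (a point): Plain white ceramic pot, round, open, empty, standing loose on the counter (0.4 kg): 98 mm high, 78 mm outside and 70 mm inside diameter, 92 mm deep inside. Point at the centre of its mouth, level with the rim; z up. A hook let go in it leans on the rim like a pen in a mug.
- spool_center (a point): Large loose spool of off-white thread lying on the counter: 64 mm long, 34 mm across its white end flanges (4 mm thick), 31 mm across the thread between them, 60 g. Point at its centre, 17 mm above the counter as it lies. y runs along its axis; x and z turn as it rolls. At the start its axis is within 0.6 rad of world y.
- spool: The same spool as a whole; origin on its flange edge below the centre, as it lies on the counter at the start; axes as for its centre.
- rack: Fixed thread rack on the counter, 260 mm deep (x), 192 mm wide (y); origin under its centre, on the counter. Lane floors fall 15 degrees towards its +x, from 120 mm high at the open loading end (x -130 mm) to 50 mm at the front stop (x +130 mm). Dividers are 6 mm thick, 26 mm high. Wide lane, 72 mm clear, at y +56 mm; two 48 mm lanes with small spools at y -10 and -64 mm. Open above.
- lane_load (a point): Point on the floor of the wide lane, mid-width, 55 mm in from its high loading end, 105 mm above the counter. x is level, along the lane in the down-slope direction; y across the lane; z up. The lane is empty from the loading end to 135 mm down from this point; a spool laid across it rolls down by itself until it meets the stock.
- stock0_center (a point): Centre of the first large spool (as the loose one) in the wide lane, resting against the front stop; y along its axis.
- stock1_center (a point): Centre of the second large spool in the wide lane, resting against the first; the returned spool comes to rest against this one, 34 mm between centres.
- jar_center (a point): Bystander: closed glass button jar with a metal lid, 64 mm across, 85 mm high; point half-way up.
- tape_center (a point): Bystander: round white tape measure lying flat, 54 mm across, 18 mm high; point at its middle.
- shears_pivot (a point): Bystander: pair of fabric shears, about 215 mm long, lying flat beyond the pot; point at the pivot screw, blades towards its +x.
Mind the look-alikes: they are no part of the job. What is shaped like the spool but pink or red is not meant. What is shaped like the thin_hook but blue is not meant.

How it is judged:
By the outcome, as a careful person would: the job done as asked, in the order asked, and still so for the second after the job is handed in, with the robot touching nothing.
It also fails if it takes over 67 s, if anything falls off the work surface, if the arm or the gripper's body presses on something with over 40 N, if the wrist force passes 120 N, or if a joint passes its speed limit or range.

ROBOT

A 7-joint arm with a two-finger parallel gripper is mounted at the origin on the work surface. World frame = base frame: x ahead of the robot, y to its left, z up, the work surface at z = 0. Lengths are in m, angles in rad, forces in N, time in s.
With the tool pointing down it reaches from about 0.4 to 0.85 m from the base axis. Payload 4.5 kg.
Tool frame: the origin (TCP) lies midway between the tips of the shut fingers; the grasp point (between the pads) lies 19 mm behind it (r.hold_point_z is the distance from the TCP to the grasp point, in m); z points along the fingers, y is the direction in which the jaws open and shut (so a half turn about z gives the same grasp; the last joint's range is limited). The gripper opens to 88 mm and grips with 3 to 60 N. Pads are 18 mm wide; open, the fingers measure 123 mm over their backs; the gripper's body (75 mm by 187 mm) begins 45 mm behind the grasp point.
Start: joints at [-1.159, 0.689, -0.195, 1.565, 0.157, 0.902, -0.215], TCP at [0.231, 0.581, 0.239] pointing down, gripper open.
Joint ranges: [-3.01, 3.01], [-0.46, 2.08], [-1.47, 1.51], [0.13, 2.56], [-1, 4.14], [0.04, 2.09], [-2.66, 2.66]. Speed limits (rad/s): [2.57, 2.57, 3.14, 3.14, 3.14, 3.14, 3.14].

INTERFACE

Orientations are given as a unit quaternion [x, y, z, w].
In Python, from plant import r gives the robot as it stands. The module is installed in compiled form; this text tells all that it offers.
- The arm moves only by the tool move_arm, never from a script. Its arguments are lists of equal length, an entry for each row: "turn": the turn, a rotation vector about the tool's x, y, z in units of 2 pi rad (1.0 is 2 pi rad), a list of three; "dp": the shift along the tool's x, y, z in units of 2.5 cm (1.0 is 2.5 cm), a list of three; "jaw": the closure, from -1 (fully open) to 1 (shut), so that 0 is half open. In form: {"turn": [[wx, wy, wz], ...], "dp": [[x, y, z], ...], "jaw": [jaw, ...]}. A call has 1 to 10 rows; each row shifts and turns the commanded pose from where the row before left it, along the tool's axes as they then stand; what a row does not reach is not made up. A row lasts 1/12 s, in which the tool goes at most 41.7 mm and 7.16 degrees, less where a joint would pass 70% of its speed; a pose out of reach is approached as far as the arm can. A call with a number of a shift or a turn outside -1 to 1 is refused whole. A call with a gripper value outside its range is refused whole. The fingers move at their own pace and stop on an object; "newtons" is the grip in N (left out, the last holds). Time passes only in rows, so rows that do not move let the fingers close. It gives the time, the measured TCP pose, the force and the opening at its end, in the units of the state.
- r.get_state(): the state, without advancing time (a new reading comes with each control period).
- r.snapshot(name): name is "side" or "top"; returns a dict with "frame" (384x512x3 uint8, blue, green, red), "mtx" (3x3 intrinsics, pixels), "k1" (the pictures are not rectified: a ray, as slopes to the right and down, at radius r is drawn at 1 + k1 r^2 times it, then the intrinsics apply), "origin" and "orientation" of the camera in the world. Camera axes: x right, y up, looking along -z (the intrinsics and any distortion apply to the point x, -y, -z); pixel columns grow to the right and rows downward; lengths in m; the calibration is good to about 2 mm. A picture is of the moment at which its call begins. There is no depth.
- r.finish_job(): hands the job in, once; it reports no verdict.
The state is a dict: "clock": time; "q": joint angles; "qd": joint speeds; "joint_torque": joint torques, N m; "tool_pos": TCP position; "eef_rot": TCP orientation; "contact_force": force on the tool from outside, world axes, zero at the start; "moment": the same for the moment, N m; "opening": opening from 0.0 (shut) to 1.0 (fully open).
Only numpy, scipy, OpenCV 4.12 (cv2) and the standard library are available. Lean on these libraries where they do the work, as an engineer would, in place of code of your own. Each camera call takes 0.05 s, during which the arm holds its last target.

## Working session

There is one attempt and no reset: what is moved stays moved. The work goes in short steps, Python scripts to look and compute and a tool call to move; the robot and the scene stay as the last step left them, time stands still between calls to the robot, and variables do not carry over. Pictures are saved under pics/ and viewed, and the job is handed in when it is done.

Besides the shell and the picture viewer there is one more tool, called after "Emit:" as a command line: name --argument value ..., lists and objects as JSON in quotes. move_arm: Moves the arm, as the interface text tells. Shifts and turns lie within -1 to 1; 1 stands for 2.5 cm of shift or 2 pi rad of turn. Its arguments: {"type":"object","properties":{"turn":{"type":"array","items":{"type":"array","items":{"type":"number","minimum":-1,"maximum":1}}},"dp":{"type":"array","items":{"type":"array","items":{"type":"number","minimum":-1,"maximum":1}}},"jaw":{"type":"array","items":{"type":"number"}},"newtons":{"type":"number"}},"required":["turn","dp","jaw"]}

```bash
mkdir -p pics; ls; cat > h.py <<'E'
import numpy as np, cv2
from scipy.spatial.transform import Rotation as R
from plant import r
def snap(n,f):
    s=r.snapshot(n); cv2.imwrite('pics/'+f,s['frame']); np.save('pics/'+f+'.npy',s,allow_pickle=True); return s
def load(f): return np.load('pics/'+f+'.npy',allow_pickle=True).item()
def rot(s):
    o=np.array(s['orientation'],float); return o if o.shape==(3,3) else R.from_quat(o).as_matrix()
def pix2(s,u,v,z):
    K=np.array(s['mtx']);k=s['k1']; k=float(np.ravel(k)[0])
    x=(u-K[0,2])/K[0,0]; y=(v-K[1,2])/K[1,1]
    rd=np.hypot(x,y); rr=rd
    for _ in range(50): rr=rd/(1+k*rr*rr)
    f=rr/rd if rd>0 else 1
    d=rot(s)@np.array([x*f,-y*f,-1]); o=np.array(s['origin'])
    return o+d*(z-o[2])/d[2]
def proj(s,p):
    K=np.array(s['mtx']);k=float(np.ravel(s['k1'])[0])
    c=rot(s).T@(np.array(p)-np.array(s['origin'])); x=c[0]/-c[2];y=-c[1]/-c[2]
    g=1+k*(x*x+y*y); return np.array([K[0,0]*x*g+K[0,2],K[1,1]*y*g+K[1,2]])
def crop(s,u0,v0,u1,v1,k,f):
    im=cv2.resize(s['frame'][v0:v1,u0:u1],None,fx=k,fy=k,interpolation=cv2.INTER_CUBIC)
    st=20 if k>=4 else 50
    for u in range((u0//st+1)*st,u1,st): cv2.line(im,((u-u0)*k,0),((u-u0)*k,6),(0,0,255),1); cv2.putText(im,str(u),((u-u0)*k,18),0,.4,(0,0,255),1)
    for v in range((v0//st+1)*st,v1,st): cv2.line(im,(0,(v-v0)*k),(6,(v-v0)*k),(0,0,255),1); cv2.putText(im,str(v),(8,(v-v0)*k+4),0,.4,(0,0,255),1)
    cv2.imwrite('pics/'+f,im)
E
python3 - <<'E'
from h import *
for n in('top','side'):
    s=snap(n,n+'0.png'); print(n,s['origin'],s['orientation'],s['mtx'],s['k1'])
print(r.get_state(), r.hold_point_z)
E
```

```text
pics
top [0.47263757 0.09030287 1.4069798 ] [-0.02887826  0.02845128  0.70925859 -0.7037818 ] [[474.1680388    0.         258.42035195]
 [  0.         474.1680388  188.11206968]
 [  0.           0.           1.        ]] -0.11450384730192766
side [0.35209922 0.66698407 0.59533776] [-0.08228076  0.43237344  0.88540871 -0.14944735] [[352.73745045   0.         250.57042536]
 [  0.         352.73745045 194.40267026]
 [  0.           0.           1.        ]] -0.10284220923632681
{'clock': 0.1, 'q': array([-1.15918597,  0.68990667, -0.19454916,  1.56622089,  0.15733179,
        0.90249008, -0.21509486]), 'qd': array([ 0.0010631 , -0.00270639, -0.00012774, -0.00239937, -0.00169625,
       -0.00100505, -0.00043967]), 'joint_torque': array([-4.52376553e-03, -5.28498459e+01, -1.27200153e+00, -1.53836274e+01,
       -5.25746809e-02,  2.01134681e-03,  7.16145087e-05]), 'tool_pos': array([0.23038093, 0.58039233, 0.23799198]), 'eef_rot': array([ 1.87724053e-01,  9.82221470e-01, -8.09190492e-04, -9.23723413e-05]), 'contact_force': array([ 0.83529986, -0.09297476,  0.17820969]), 'moment': array([-0.01048142,  0.00458298,  0.03725755]), 'opening': 0.9959817314593532} 0.0187
```

View pics/top0.png

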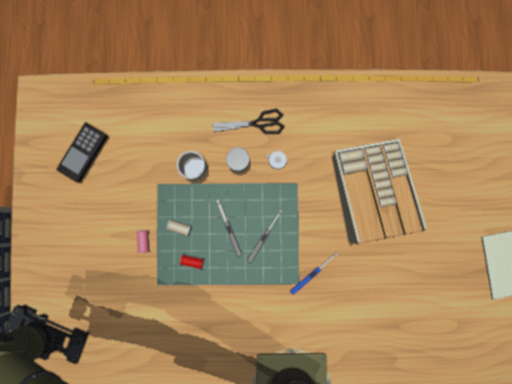

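View pics/side0.png

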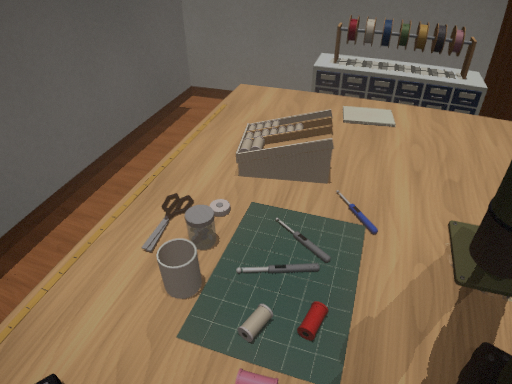

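```bash
python3 - <<'E'
from h import *
t=load('top0.png');s=load('side0.png')
crop(t,150,140,310,290,5,'t_a.png')
crop(t,320,130,440,250,5,'t_b.png')
crop(s,140,170,380,350,3,'s_a.png')
crop(s,230,100,350,190,6,'s_b.png')
E
```

```text
(no output)
```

View pics/t_a.png

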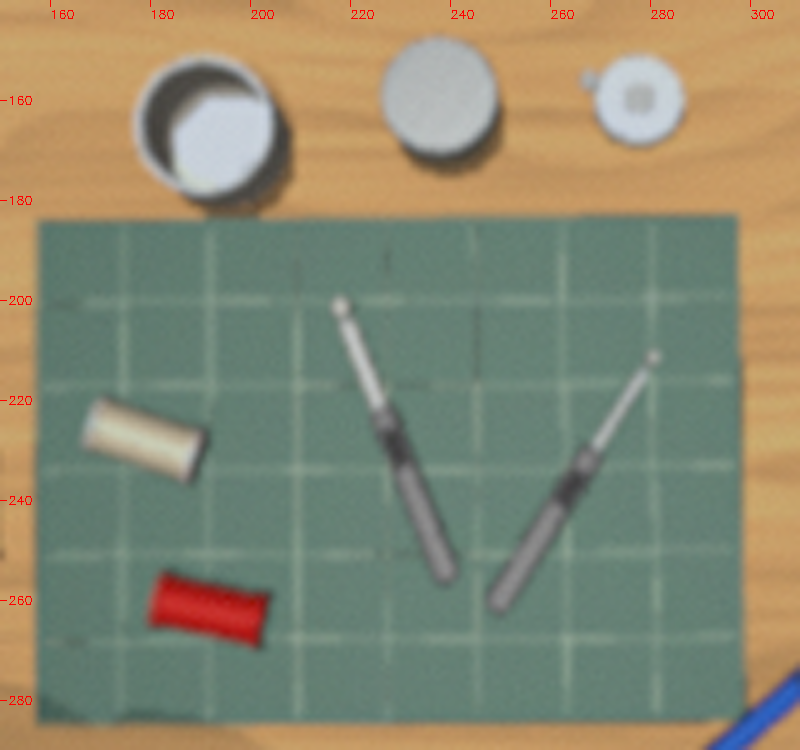

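View pics/t_b.png

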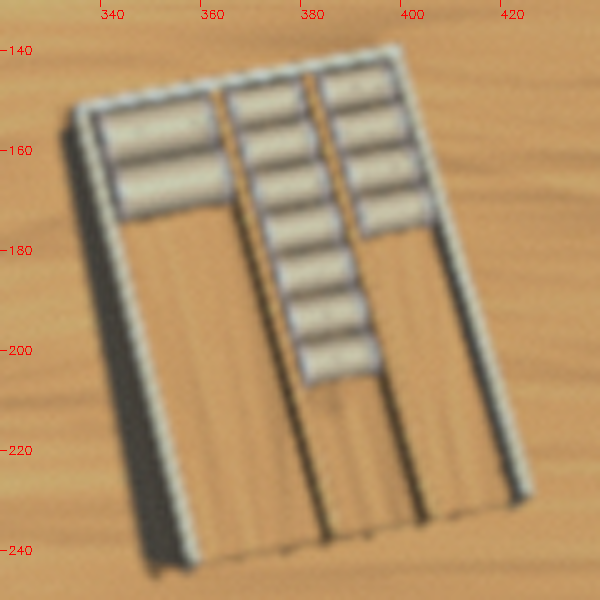

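View pics/s_a.png

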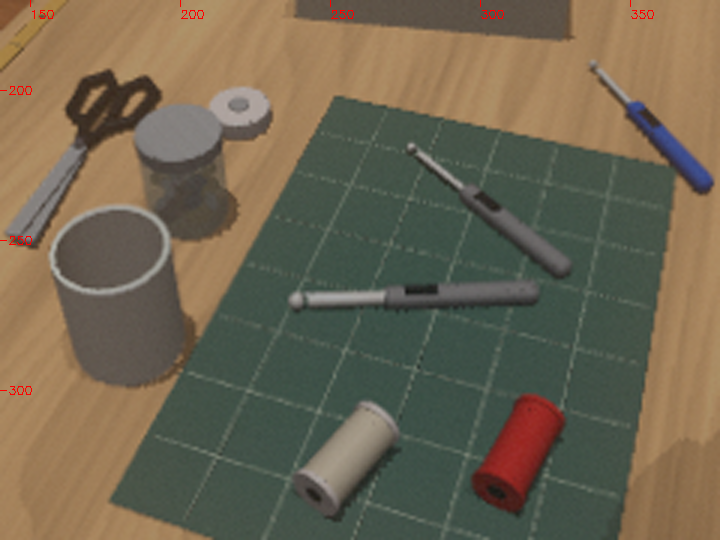

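View pics/s_b.png

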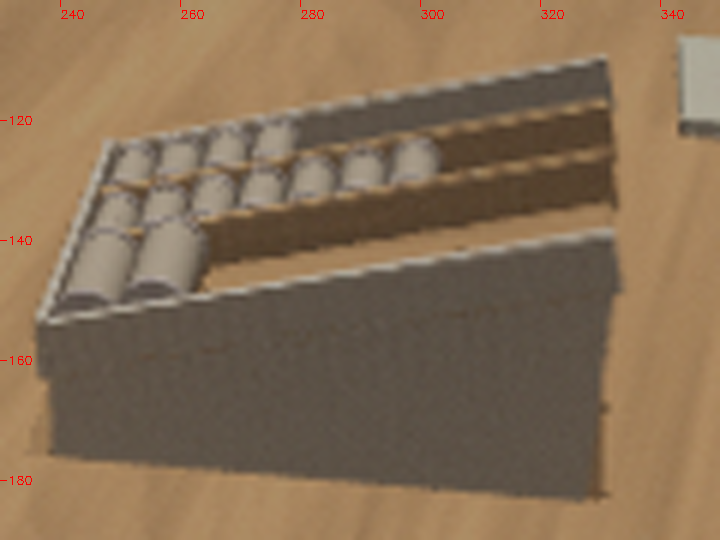

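```bash
python3 - <<'E'
from h import *
np.set_printoptions(precision=4,suppress=True)
t=load('top0.png');s=load('side0.png')
def T(n,u,v,z): print(n,'top',pix2(t,150+u/5,140+v/5,z))
def S(n,u,v,z): print(n,'side',pix2(s,140+u/3,170+v/3,z))
T('thick head',338,302,.007);T('thick butt',445,578,.007)
S('thick head',295,300,.007);S('thick butt',538,292,.007)
T('thin head',654,355,.007);T('thin butt',497,607,.007)
S('thin head',411,149,.007);S('thin butt',564,270,.007)
T('spool L',88,422,.02);T('spool R',202,458,.02)
S('spool far',379,418,.02);S('spool near',317,488,.02);
T('spool c',145,440,.02);S('spool c',347,455,.017)
T('pot',207,126,.098);S('pot',112,250,.098)
T('jar',440,97,.085)
for n,u,v,z in (('FL',78,103,.076),('FR',398,50,.076),('LR',525,497,.146),('LL',192,565,.146)):
    print(n,pix2(t,320+u/5,130+v/5,z))
for n,u,v,z in (('FL',42,322,.076),('FR',107,142,.076),('LR',605,57,.146),('LL',612,233,.146)):
    print(n,'side',pix2(s,230+u/6,100+v/6,z))
for n,u,v,z in (('st0',158,132,.05+.03+.005),('st1',174,184,.095)):
    print(n,pix2(t,320+u/5,130+v/5,z))
E
```

```text
thick head top [0.5509 0.2118 0.007 ]
thick butt top [0.3881 0.1493 0.007 ]
thick head side [0.5523 0.2126 0.007 ]
thick butt side [0.3894 0.1501 0.007 ]
thin head top [0.5181 0.0252 0.007 ]
thin butt top [0.3709 0.1188 0.007 ]
thin head side [0.5192 0.0312 0.007 ]
thin butt side [0.3753 0.1234 0.007 ]
spool L top [0.4807 0.3578 0.02  ]
spool R top [0.4594 0.2905 0.02  ]
spool far side [0.4631 0.2952 0.02  ]
spool near side [0.4831 0.3539 0.02  ]
spool c top [0.47   0.3241 0.02  ]
spool c side [0.4742 0.325  0.017 ]
pot top [0.6446 0.277  0.098 ]
pot side [0.6465 0.283  0.098 ]
jar top [0.6616 0.1475 0.085 ]
FL [ 0.6862 -0.1297  0.076 ]
FR [ 0.7163 -0.3159  0.076 ]
LR [ 0.4602 -0.3565  0.146 ]
LL [ 0.4266 -0.1742  0.146 ]
FL side [ 0.6849 -0.1266  0.076 ]
FR side [ 0.7201 -0.3132  0.076 ]
LR side [ 0.4637 -0.3505  0.146 ]
LL side [ 0.4313 -0.1674  0.146 ]
st0 [ 0.668  -0.1733  0.085 ]
st1 [ 0.637  -0.1796  0.095 ]
```

```bash
cat >> h.py <<'E'
import json,os
np.set_printoptions(precision=4,suppress=True)
def log(label=''):
    s=r.get_state()
    with open('log.txt','a') as f: f.write(json.dumps([s['clock'],list(map(float,s['q'])),list(map(float,s['tool_pos'])),list(map(float,s['eef_rot']))])+'\n')
    M=R.from_quat(s['eef_rot']).as_matrix()
    print(label,'t',round(s['clock'],2),'q',s['q'],'p',s['tool_pos'],'F',s['contact_force'].round(1),'open',round(s['opening'],3),'\nx',M[:,0],'y',M[:,1],'z',M[:,2])
    return s
def todo(p,M):
    """remaining shift (units 25mm, tool axes now) and turn (units 2pi)"""
    s=log(); C=R.from_quat(s['eef_rot'])
    d=C.inv().apply(np.array(p)-s['tool_pos'])/.025
    w=(C.inv()*R.from_matrix(M)).as_rotvec()
    print('shift units',d,'turn units',w/(2*np.pi),'deg',np.degrees(w)); return d,w
def down(yaw_y):
    """tool down, tool y at world yaw"""
    y=np.array([np.cos(yaw_y),np.sin(yaw_y),0]);z=np.array([0,0,-1.]);return np.c_[np.cross(y,z),y,z]
E
python3 - <<'E'
from h import *
todo([.479,.1845,.15],down(1.571+.366))
E
```

```text
t 0.1 q [-1.1592  0.6899 -0.1945  1.5662  0.1573  0.9025 -0.2151] p [0.2304 0.5804 0.238 ] F [ 0.8 -0.1  0.2] open 0.996 
x [-0.9295  0.3688 -0.0001] y [ 0.3688  0.9295 -0.0016] z [-0.0005 -0.0016 -1.    ]
shift units [-15.0832 -11.0465   3.5395] turn units [-0.0003 -0.0001 -0.1184] deg [ -0.0913  -0.0279 -42.6219]
```

Emit:
move_arm --turn '[[0,0,0],[0,0,0],[0,0,0],[0,0,0],[0,0,0],[0,0,0],[0,0,0],[0,0,0]]' --dp '[[-0.94,-0.69,0.1],[-0.94,-0.69,0.1],[-0.94,-0.69,0.1],[-0.94,-0.69,0.1],[-0.94,-0.69,0.1],[-0.94,-0.69,0.1],[-0.94,-0.69,0.1],[-0.94,-0.69,0.1]]' --jaw '[-1,-1,-1,-1,-1,-1,-1,-1]'

```text
clock: 0.77
tool_pos: [0.3548, 0.3819, 0.2184]
eef_rot: [0.188, 0.982, -0.0, -0.0]
contact_force: [-0.0, -0.2, -0.7]
opening: 1.003
```

```bash
python3 -c "
from h import *
todo([.479,.1845,.15],down(1.571+.366))"
```

```text
t 0.77 q [-0.7722  0.5861 -0.2205  1.898   0.194   0.6785  0.0845] p [0.3548 0.3819 0.2184] F [-0.  -0.2 -0.7] open 1.003 
x [-0.9296  0.3687  0.0001] y [ 0.3687  0.9296 -0.0006] z [-0.0003 -0.0005 -1.    ]
shift units [-7.5293 -5.5053  2.7378] turn units [-0.0001 -0.0001 -0.1184] deg [ -0.0292  -0.0191 -42.6149]
```

Emit:
move_arm --turn '[[0,0,0],[0,0,0],[0,0,0],[0,0,0],[0,0,0],[0,0,0],[0,0,0],[0,0,0]]' --dp '[[-0.94,-0.69,0.2],[-0.94,-0.69,0.2],[-0.94,-0.69,0.2],[-0.94,-0.69,0.2],[-0.94,-0.69,0.2],[-0.94,-0.69,0.2],[-0.94,-0.69,0.2],[-0.94,-0.69,0.2]]' --jaw '[-0.5,-0.5,-0.5,-0.5,-0.5,-0.5,-0.5,-0.5]'

```text
clock: 1.43
tool_pos: [0.4786, 0.1843, 0.1783]
eef_rot: [0.188, 0.982, -0.0, -0.0]
contact_force: [-0.2, -0.0, -0.1]
opening: 0.754
```

```bash
python3 -c "
from h import *
log()"
```

```text
t 1.43 q [-0.3068  0.6412 -0.2418  1.9605  0.2681  0.5709  0.4639] p [0.4786 0.1843 0.1783] F [-0.2 -0.  -0.1] open 0.754 
x [-0.9295  0.3688  0.0004] y [ 0.3688  0.9295 -0.0003] z [-0.0005 -0.0001 -1.    ]
```

Emit:
move_arm --turn '[[0,0,-0.0197],[0,0,-0.0197],[0,0,-0.0197],[0,0,-0.0197],[0,0,-0.0197],[0,0,-0.0197]]' --dp '[[0,0,0],[0,0,0],[0,0,0],[0,0,0],[0,0,0],[0,0,0]]' --jaw '[-0.4,-0.4,-0.4,-0.4,-0.4,-0.4]'

```text
clock: 1.93
tool_pos: [0.4781, 0.1855, 0.1785]
eef_rot: [-0.184, 0.983, -0.0, -0.0]
contact_force: [0.2, 0.6, 0.4]
opening: 0.697
```

```bash
python3 -c "
from h import *
todo([.479,.1845,.15],down(1.571+.366))"
```

```text
t 1.93 q [-0.1763  0.6653 -0.4599  1.9537  0.482   0.6322  0.9941] p [0.4781 0.1855 0.1785] F [0.2 0.6 0.4] open 0.697 
x [-0.932  -0.3624  0.0005] y [-0.3624  0.932  -0.    ] z [-0.0005 -0.0002 -1.    ]
shift units [-0.0206 -0.0505  1.1388] turn units [-0.     -0.0001  0.0007] deg [-0.0024 -0.0306  0.2654]
```

```bash
cat > fk.py <<'E'
from h import *
import itertools
D=[json.loads(l) for l in open('log.txt')]
ax='zyzyzyz'
def chain(q,sg,b,c):
    A=R.from_euler('z',b); out=[A]
    for a,s,x in zip(ax,sg,q): A=A*R.from_euler(a,s*x); out.append(A)
    out.append(A*R.from_euler('z',c)); return out
if __name__=='__main__':
    res=[]
    for sg in itertools.product([1,-1],repeat=7):
      for b in (0,np.pi/2,np.pi,-np.pi/2):
        # best c per data
        cs=[];til=0
        for d in D:
            A=chain(d[1],sg,b,0)[-1]; E=(A.inv()*R.from_quat(d[3])).as_matrix()
            til+=1-E[2,2]; cs.append(np.arctan2(E[1,0],E[0,0]))
        sp=np.abs(np.exp(1j*np.array(cs)).mean())
        res.append((til+len(D)*(1-sp),sg,b,np.angle(np.exp(1j*np.array(cs)).mean())))
    res.sort(key=lambda a:a[0])
    for x in res[:8]: print(x)
E
python3 fk.py
```

```text
(np.float64(-4.440892098500626e-16), (-1, 1, -1, 1, -1, 1, -1), 0, np.float64(1.5707963267948966))
(np.float64(1.1102230246251565e-16), (-1, -1, -1, -1, -1, -1, -1), 3.141592653589793, np.float64(-1.5707963267948968))
(np.float64(3.5913824278921425e-06), (-1, 1, -1, 1, -1, 1, -1), 1.5707963267948966, np.float64(3.1415925276848173))
(np.float64(3.5913824278921425e-06), (-1, 1, -1, 1, -1, 1, -1), -1.5707963267948966, np.float64(1.25904959772561e-07))
(np.float64(3.5913824278921425e-06), (-1, -1, -1, -1, -1, -1, -1), 1.5707963267948966, np.float64(-3.1415925276848338))
(np.float64(3.591382428114187e-06), (-1, -1, -1, -1, -1, -1, -1), -1.5707963267948966, np.float64(-1.2590497548214574e-07))
(np.float64(7.182764930835361e-06), (-1, 1, -1, 1, -1, 1, -1), 3.141592653589793, np.float64(-1.5707963078953724))
(np.float64(7.182764931390473e-06), (-1, -1, -1, -1, -1, -1, -1), 0, np.float64(1.570796345694421))
```

```bash
wc -l log.txt; python3 - <<'E'
from fk import *
sg=(-1,1,-1,1,-1,1,-1)
A=[];y=[]
for d in D:
    ch=chain(d[1],sg,0,np.pi/2)
    # offsets x,z in frames after joint1(=0),2,4,6 ; and base z
    cols=[]
    cols.append(np.array([0,0,1.]))
    for i in (3,5,7):
        m=ch[i].as_matrix(); cols+= [m[:,0],m[:,2]]
    A.append(np.array(cols).T); y.append(d[2])
A=np.vstack(A);y=np.hstack(y)
x,res,rk,sv=np.linalg.lstsq(A,y,rcond=None); print(len(D),x,rk,sv, np.abs(A@x-y).max())
A2=A[:,[0,2,4,6]]
x,res,rk,sv=np.linalg.lstsq(A2,y,rcond=None); print(x,np.abs(A2@x-y).max())
E
```

```text
4 log.txt
4 [35.7154 -0.1655  0.8179  0.0322  0.3725 -0.024  35.9556] 7 [3.9813 3.2806 1.0947 0.3537 0.2261 0.1142 0.0002] 0.019804134809363966
[-22.1329   0.6688   0.2106 -21.963 ] 0.02370401600052291
```

```bash
cat > wr.py <<'E'
from fk import *
sg=(-1,1,-1,1,-1,1,-1)
def wrist(q14,M):
    """solve q5..q7 both branches for orientation M"""
    A=R.identity()
    for a,s,x in zip('zyzy',sg,q14): A=A*R.from_euler(a,s*x)
    B=(A.inv()*R.from_matrix(M)*R.from_euler('z',-np.pi/2))
    e=B.as_euler('ZYZ'); out=[]
    for a,b,c in ((e[0],e[1],e[2]),(e[0]+np.pi,-e[1],e[2]+np.pi)):
        w=lambda v,lo,hi: (v-(lo+hi)/2+np.pi)%(2*np.pi)-np.pi+(lo+hi)/2
        out.append((w(-a,-1,4.14),b,w(-c,-2.66,2.66)))
    return out
def tilt(zdir_yaw,el,sign=-1):
    """tool z heads to yaw with downward angle el; hook x up-ish = sign*tool x"""
    z=np.array([np.cos(zdir_yaw)*np.cos(el),np.sin(zdir_yaw)*np.cos(el),-np.sin(el)])
    h=np.array([np.cos(zdir_yaw)*np.sin(el),np.sin(zdir_yaw)*np.sin(el),np.cos(el)])
    x=sign*h; return np.c_[x,np.cross(z,x),z]
E
python3 - <<'E'
from wr import *
az=.41
for q2,q4 in ((.7,1.6),(.8,1.9)):
  for dy in (0,-.4,-.8,-1.2,-1.57,-2):
    for sign in (-1,1):
      print(q2,q4,dy,sign,[np.round(w,2) for w in wrist([-az,q2,0,q4],tilt(az+dy,np.radians(25),sign)) if w[1]>0])
E
```

```text
0.7 1.6 0 -1 [array([ 3.14,  0.29, -1.57])]
0.7 1.6 0 1 [array([3.14, 0.29, 1.57])]
0.7 1.6 -0.4 -1 [array([ 2.17,  0.44, -0.82])]
0.7 1.6 -0.4 1 [array([2.17, 0.44, 2.32])]
0.7 1.6 -0.8 -1 [array([ 1.73,  0.72, -0.62])]
0.7 1.6 -0.8 1 [array([1.73, 0.72, 2.52])]
0.7 1.6 -1.2 -1 [array([ 1.46,  1.02, -0.61])]
0.7 1.6 -1.2 1 [array([1.46, 1.02, 2.53])]
0.7 1.6 -1.57 -1 [array([ 1.24,  1.28, -0.68])]
0.7 1.6 -1.57 1 [array([1.24, 1.28, 2.46])]
0.7 1.6 -2 -1 [array([ 0.97,  1.57, -0.83])]
0.7 1.6 -2 1 [array([0.97, 1.57, 2.32])]
0.8 1.9 0 -1 [array([ 3.14,  0.69, -1.57])]
0.8 1.9 0 1 [array([3.14, 0.69, 1.57])]
0.8 1.9 -0.4 -1 [array([ 2.59,  0.74, -1.32])]
0.8 1.9 -0.4 1 [array([2.59, 0.74, 1.82])]
0.8 1.9 -0.8 -1 [array([ 2.11,  0.86, -1.15])]
0.8 1.9 -0.8 1 [array([2.11, 0.86, 1.99])]
0.8 1.9 -1.2 -1 [array([ 1.71,  1.02, -1.08])]
0.8 1.9 -1.2 1 [array([1.71, 1.02, 2.06])]
0.8 1.9 -1.57 -1 [array([ 1.37,  1.18, -1.09])]
0.8 1.9 -1.57 1 [array([1.37, 1.18, 2.05])]
0.8 1.9 -2 -1 [array([ 1.01,  1.35, -1.16])]
0.8 1.9 -2 1 [array([1.01, 1.35, 1.98])]
```

Emit:
move_arm --turn '[[0,0,0.0007],[0,0,0],[0,0,0],[0,0,0],[0,0,0],[0,0,0],[0,0,0],[0,0,0],[0,0,0]]' --dp '[[-0.02,-0.05,1],[0,0,1],[0,0,1],[0,0,1],[0,0,1],[0,0,0.8],[0,0,0.5],[0,0,0.3],[0,0,0.1]]' --jaw '[-0.3,-0.2,-0.1,0,0,0,0,0,0]'

```text
clock: 2.68
tool_pos: [0.4785, 0.1846, 0.01]
eef_rot: [-0.179, 0.984, -0.0, -0.001]
contact_force: [0.3, -0.5, 1.0]
opening: 0.499
```

```bash
python3 -c "
from h import *
todo([.479,.1845,.004],down(1.571+.366))
s=snap('side','side1.png'); crop(s,180,180,380,320,4,'s1.png')"
```

```text
t 2.68 q [-0.3528  0.9464 -0.1743  2.0318  0.6918  0.2226  0.7965] p [0.4785 0.1846 0.01  ] F [ 0.3 -0.5  1. ] open 0.499 
x [-0.9356 -0.3531  0.0019] y [-0.3531  0.9356 -0.0003] z [-0.0017 -0.0009 -1.    ]
shift units [-0.0181 -0.0115  0.2402] turn units [-0.     -0.0003 -0.0008] deg [-0.0158 -0.109  -0.3041]
```

View pics/s1.png

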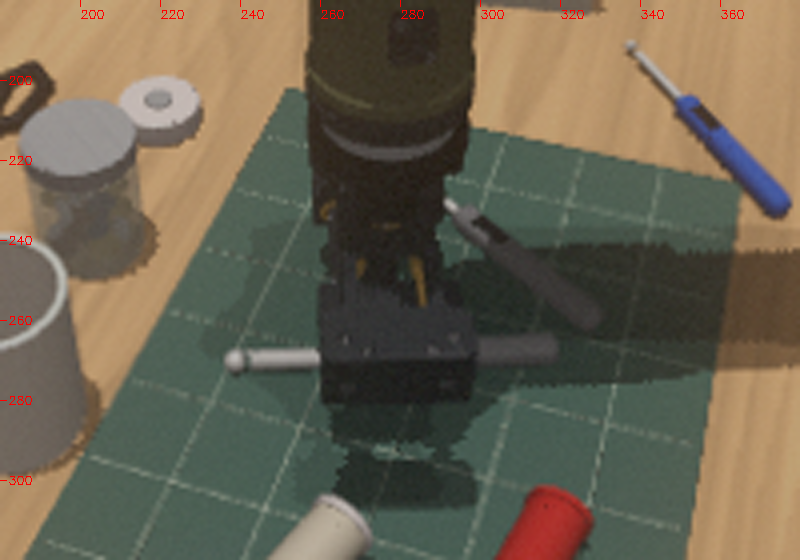

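Emit:
move_arm --turn '[[0,0,0],[0,0,0],[0,0,0],[0,0,0],[0,0,0],[0,0,0],[0,0,0],[0,0,0]]' --dp '[[0,0,0.15],[0,0,0.1],[0,0,0],[0,0,0],[0,0,0],[0,0,0],[0,0,0],[0,0,0]]' --jaw '[0,0.2,0.5,1,1,1,1,1]' --newtons 25

```text
clock: 3.4
tool_pos: [0.4794, 0.1847, 0.0053]
eef_rot: [-0.179, 0.984, 0.0, 0.0]
contact_force: [-1.6, -0.9, 3.9]
opening: 0.183
```

```bash
python3 -c "
from h import *
log()"
```

```text
t 3.4 q [-0.3592  0.9551 -0.1628  2.0317  0.6964  0.2079  0.7918] p [0.4794 0.1847 0.0053] F [-1.6 -0.9  3.9] open 0.183 
x [-0.9358 -0.3526 -0.0006] y [-0.3526  0.9358  0.    ] z [ 0.0006  0.0002 -1.    ]
```

Emit:
move_arm --turn '[[0,0,0],[0,0,0],[0,0,0],[0,0,0],[0,0,0],[0,0,0],[0,0,0],[0,0,0],[0,0,0],[0,0,0]]' --dp '[[0,0,-0.3],[0,0,-0.8],[0,0,-1],[0,0,-1],[0,0,-1],[0,0,-1],[0,0,-1],[0,0,-1],[0,0,-1],[0,0,-1]]' --jaw '[1,1,1,1,1,1,1,1,1,1]'

```text
clock: 4.23
tool_pos: [0.4785, 0.1843, 0.2341]
eef_rot: [-0.179, 0.984, -0.0, -0.0]
contact_force: [0.4, -0.3, 0.1]
opening: 0.178
```

```bash
python3 -c "
from wr import *
d=np.array([np.cos(-.8),np.sin(-.8),0])
p=np.array([.6455,.28,.0])+.024*d
for el in (45,25):
  todo(p+[0,0,.235],tilt(-.8,np.radians(el)))
"
```

```text
t 4.23 q [-0.1242  0.5889 -0.5323  1.8946  0.4169  0.77    1.0439] p [0.4785 0.1843 0.2341] F [ 0.4 -0.3  0.1] open 0.178 
x [-0.9356 -0.353   0.0005] y [-0.353   0.9356 -0.0002] z [-0.0005 -0.0003 -1.    ]
shift units [-7.9845  0.3429 -0.0401] turn units [ 0.0723 -0.1104  0.1748] deg [ 26.0296 -39.7536  62.9107]
 t 4.23 q [-0.1242  0.5889 -0.5323  1.8946  0.4169  0.77    1.0439] p [0.4785 0.1843 0.2341] F [ 0.4 -0.3  0.1] open 0.178 
x [-0.9356 -0.353   0.0005] y [-0.353   0.9356 -0.0002] z [-0.0005 -0.0003 -1.    ]
shift units [-7.9845  0.3429 -0.0401] turn units [ 0.1042 -0.159   0.1637] deg [ 37.5057 -57.2507  58.9231]
```

Emit:
move_arm --turn '[[0.008,-0.0122,0.0126],[0.008,-0.0122,0.0126],[0.008,-0.0122,0.0126],[0.008,-0.0122,0.0126],[0.008,-0.0122,0.0126],[0.008,-0.0122,0.0126]]' --dp '[[0,0,0],[0,0,0],[0,0,0],[0,0,0],[0,0,0],[0,0,0]]' --jaw '[1,1,1,1,1,1]'

```text
clock: 4.73
tool_pos: [0.48, 0.1827, 0.2306]
eef_rot: [0.015, 0.975, -0.09, 0.2]
contact_force: [0.5, -0.3, -1.3]
opening: 0.176
```

```bash
python3 -c "
from h import *
log()"
```

```text
t 4.73 q [-0.7937  0.5221  0.13    2.1878  0.9762  0.4057 -0.0498] p [0.48   0.1827 0.2306] F [ 0.5 -0.3 -1.3] open 0.176 
x [-0.9192 -0.007  -0.3938] y [ 0.0655  0.9832 -0.1703] z [ 0.3884 -0.1823 -0.9033]
```

Emit:
move_arm --turn '[[0.008,-0.0122,0.0126],[0.008,-0.0122,0.0126],[0.008,-0.0122,0.0126],[0.008,-0.0122,0.0126],[0.008,-0.0122,0.0126],[0.008,-0.0122,0.0126],[0.008,-0.0122,0.0126]]' --dp '[[0,0,0],[0,0,0],[0,0,0],[0,0,0],[0,0,0],[0,0,0],[0,0,0]]' --jaw '[1,1,1,1,1,1,1]'

```text
clock: 5.32
tool_pos: [0.4797, 0.182, 0.2273]
eef_rot: [0.249, 0.85, -0.189, 0.423]
contact_force: [-0.6, -0.5, -0.3]
opening: 0.18
```

```bash
python3 -c "
from wr import *
d=np.array([np.cos(-.8),np.sin(-.8),0])
p=np.array([.6455,.28,.0])+.024*d
todo(p+[0,0,.235],tilt(-.8,np.radians(25)))
s=snap('side','side2.png')
snap('top','top2.png')
"
```

```text
t 5.32 q [-1.3297  0.853   0.5418  2.2262  1.2303  0.5997 -1.1248] p [0.4797 0.182  0.2273] F [-0.6 -0.5 -0.3] open 0.18 
x [-0.5183  0.2636 -0.8135] y [ 0.5837  0.8043 -0.1113] z [ 0.625  -0.5326 -0.5708]
shift units [-3.1836  6.8241  2.6658] turn units [ 0.0149 -0.0263  0.0291] deg [ 5.3502 -9.4674 10.462 ]
```

View pics/side2.png

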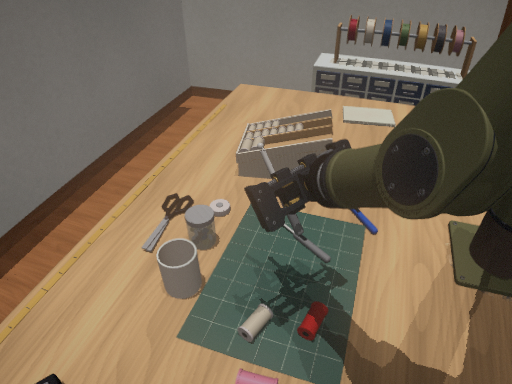

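Emit:
move_arm --turn '[[0,0,0],[0,0,0],[0,0,0],[0,0,0],[0,0,0],[0,0,0],[0,0,0],[0,0,0],[0,0,0],[0,0,0]]' --dp '[[-0.4,0.68,0.2],[-0.4,0.68,0.2],[-0.4,0.68,0.2],[-0.4,0.68,0.2],[-0.4,0.68,0.2],[-0.4,0.68,0.2],[-0.3,0.68,0.3],[-0.3,0.68,0.3],[-0.2,0.68,0.4],[-0.1,0.68,0.4]]' --jaw '[1,1,1,1,1,1,1,1,1,1]'

```text
clock: 6.25
tool_pos: [0.6649, 0.2602, 0.2396]
eef_rot: [0.249, 0.852, -0.189, 0.421]
contact_force: [0.2, -0.0, 0.3]
opening: 0.179
```

Emit:
move_arm --turn '[[0.0035,-0.0065,0.007],[0.0035,-0.0065,0.007],[0.0035,-0.0065,0.007],[0.0035,-0.0065,0.007]]' --dp '[[0,0,0],[0,0,0],[0,0,0],[0,0,0]]' --jaw '[1,1,1,1]'

```text
clock: 6.58
tool_pos: [0.6636, 0.2603, 0.2387]
eef_rot: [0.325, 0.78, -0.209, 0.493]
contact_force: [0.1, -0.3, -0.3]
opening: 0.177
```

```bash
python3 -c "
from wr import *
d=np.array([np.cos(-.8),np.sin(-.8),0])
p=np.array([.6455,.28,.0])+.024*d
todo(p+[0,0,.235],tilt(-.8,np.radians(25)))
s=snap('side','side3.png')
s=snap('top','top3.png'); crop(s,120,110,280,230,5,'t3.png')
"
```

```text
t 6.58 q [-1.1337  1.0442  0.5249  1.6055  0.9303  0.8983 -0.7769] p [0.6636 0.2603 0.2387] F [ 0.1 -0.3 -0.3] open 0.177 
x [-0.3036  0.3011 -0.904 ] y [ 0.7122  0.7019 -0.0054] z [ 0.6329 -0.6455 -0.4275]
shift units [ 0.1813  0.033  -0.0358] turn units [ 0.0007 -0.0009  0.0013] deg [ 0.2476 -0.3108  0.4583]
```

View pics/side3.png

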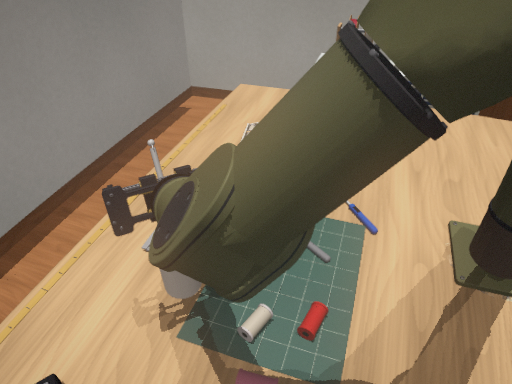

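View pics/t3.png

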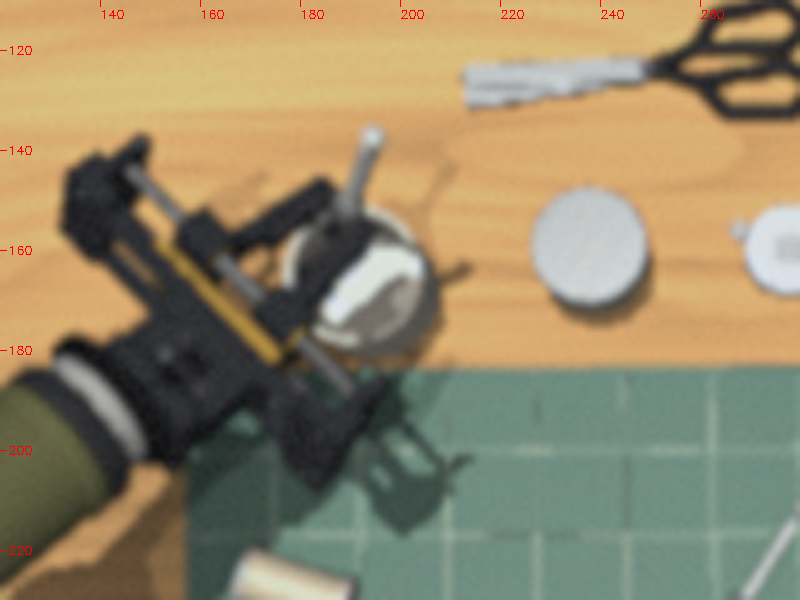

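```bash
python3 -c "
from wr import *
t=load('top3.png');s=load('side3.png')
P=np.array([.6636,.2603,.2387]);h=-np.array([-.3036,.3011,-.904])
for n,k in (('head',.078),('grip',0),('butt',-.1)):
  print(n,P+k*h,proj(t,P+k*h),proj(s,P+k*h))
print(proj(t,[.6455,.28,.098]))
# observed head, in top and side: solve
def ray(c,u,v):
  a=pix2(c,u,v,0.0);b=np.array(c['origin']);d=a-b;return b,d/np.linalg.norm(d)
b1,d1=ray(t,194.6,137.2);b2,d2=ray(s,151.5,142)
A=np.c_[d1,-d2];k=np.linalg.lstsq(A,b2-b1,rcond=None)[0];print(b1+k[0]*d1,b2+k[1]*d2)
"
python3 -c "
from h import *
s=load('side3.png');crop(s,90,120,230,260,5,'s3.png')"
```

```text
head [0.6873 0.2368 0.3092] [195.8638 135.4554] [151.4454 141.5022]
grip [0.6636 0.2603 0.2387] [190.1612 150.3073] [163.2095 185.7772]
butt [0.6332 0.2904 0.1483] [183.769  167.0222] [177.7154 238.8618]
[190.3475 164.8812]
[0.6829 0.2396 0.3103] [0.6845 0.2405 0.3107]
```

View pics/s3.png

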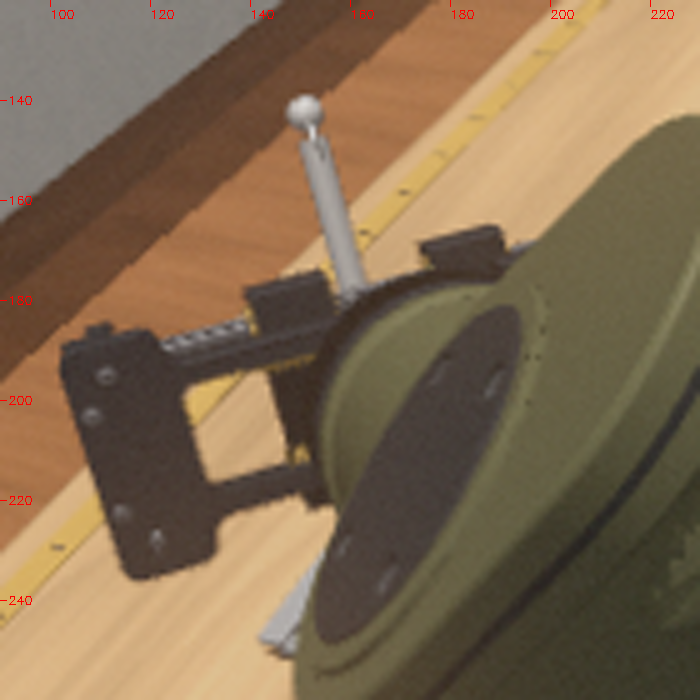

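Emit:
move_arm --turn '[[0.0007,-0.0009,0.0013],[0,0,0],[0,0,0],[0,0,0],[0,0,0]]' --dp '[[0.78,0.01,0.35],[0.78,0.01,0.35],[0.78,0.01,0.35],[0.78,0.01,0.35],[0.78,0.01,0.35]]' --jaw '[1,1,1,1,1]'

```text
clock: 7.1
tool_pos: [0.6634, 0.2627, 0.1311]
eef_rot: [0.327, 0.778, -0.209, 0.494]
contact_force: [0.4, -0.2, -0.5]
opening: 0.18
```

```bash
python3 -c "
from wr import *
d=np.array([np.cos(-.8),np.sin(-.8),0])
p=np.array([.6455,.28,.0])+.024*d
todo(p+[0,0,.111],tilt(-.8,np.radians(25)))
s=snap('top','top4.png'); crop(s,120,110,280,230,5,'t4.png')
s=snap('side','side4.png')
"
```

```text
t 7.1 q [-1.1328  1.2215  0.5182  1.5835  0.9356  0.8275 -0.9257] p [0.6634 0.2627 0.1311] F [ 0.4 -0.2 -0.5] open 0.18 
x [-0.2973  0.3029 -0.9055] y [ 0.7159  0.6982 -0.0015] z [ 0.6317 -0.6486 -0.4244]
shift units [ 0.7432 -0.0305  0.3092] turn units [ 0.0002 -0.0003  0.0004] deg [ 0.0733 -0.1157  0.1282]
```

View pics/t4.png

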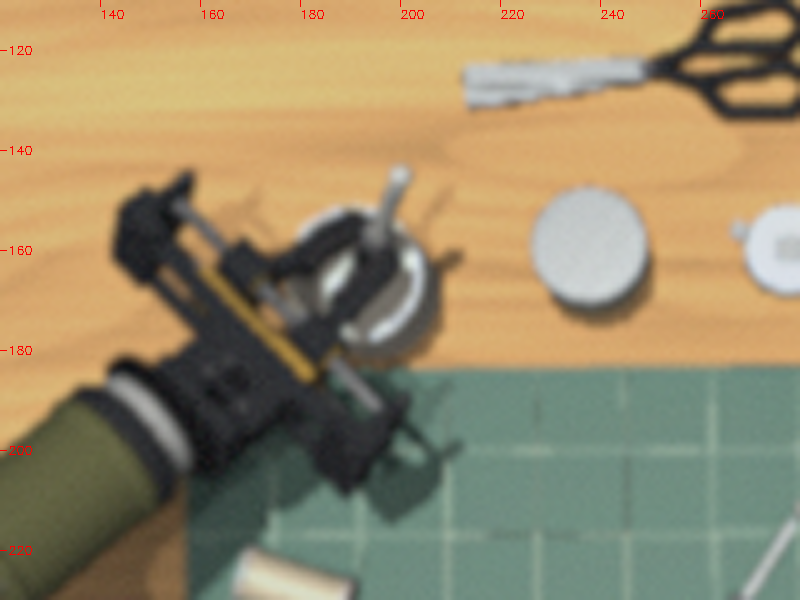

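View pics/side4.png

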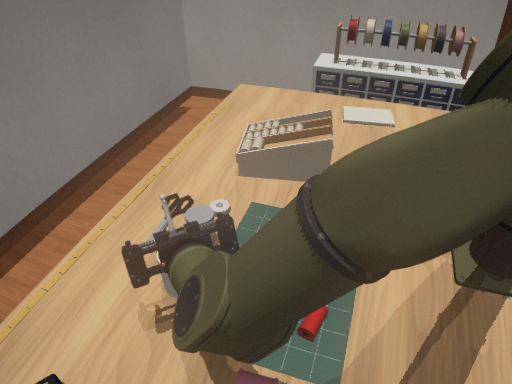

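Emit:
move_arm --turn '[[0,0,0],[0,0,0],[0,0,0],[0,0,0],[0,0,0],[0,0,0],[0,0,0]]' --dp '[[0.35,0,0.15],[0.3,0,0.13],[0,0,0],[0,0,0],[0,0,0],[0,0,0],[0,0,0]]' --jaw '[1,1,1,0.5,0.3,0.2,0.2]'

```text
clock: 7.78
tool_pos: [0.6625, 0.2645, 0.1135]
eef_rot: [0.328, 0.777, -0.209, 0.495]
contact_force: [-0.8, 0.2, -0.5]
opening: 0.399
```

```bash
python3 -c "
from wr import *
log()
s=snap('top','top5.png'); crop(s,120,110,280,230,5,'t5.png')
"
```

```text
t 7.78 q [-1.1355  1.2523  0.517   1.5738  0.9339  0.8212 -0.9481] p [0.6625 0.2645 0.1135] F [-0.8  0.2 -0.5] open 0.399 
x [-0.2947  0.3022 -0.9065] y [0.7158 0.6983 0.0001] z [ 0.6331 -0.6488 -0.4221]
```

View pics/t5.png

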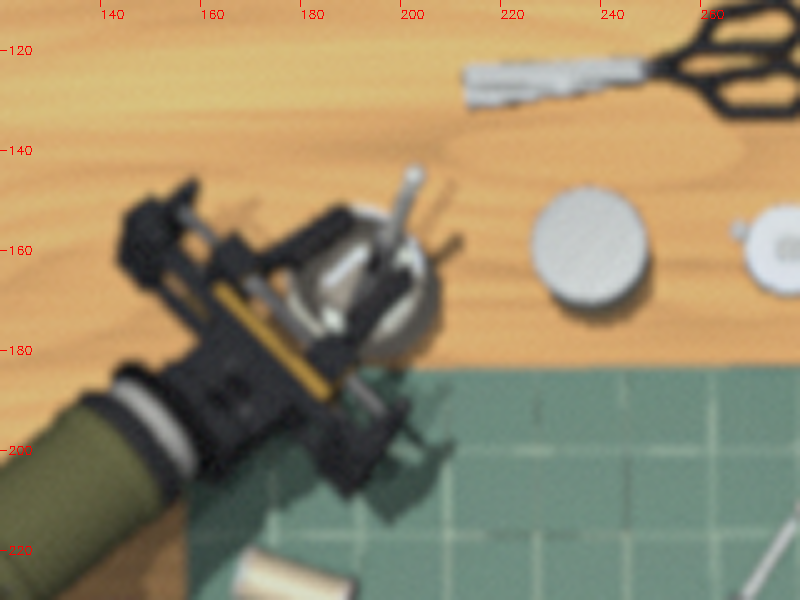

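Emit:
move_arm --turn '[[0,0,0],[0,0,0],[0,0,0],[0,0,0],[0,0,0],[0,0,0],[0,0,0]]' --dp '[[0,0,-0.5],[0,0,-1],[0,0,-1],[0,0,-1],[0,0,-1],[-0.5,0,-1],[-0.9,0,-0.6]]' --jaw '[0.2,0.2,0.2,0.2,0.2,0.2,0.2]'

```text
clock: 8.42
tool_pos: [0.5724, 0.3576, 0.207]
eef_rot: [0.325, 0.78, -0.208, 0.494]
contact_force: [-0.1, 0.4, -0.5]
opening: 0.404
```

```bash
python3 -c "
from wr import *
s=snap('top','top6.png'); crop(s,120,110,280,230,5,'t6.png')
s=snap('side','side6.png')
todo([.4544,.0691,.235],down(1.571-.568))
"
```

```text
t 8.52 q [-1.289   1.0875  0.4617  1.5394  0.8089  1.0647 -0.8147] p [0.5762 0.356  0.2135] F [ 0.4 -0.3  1.2] open 0.401 
x [-0.2921  0.3059 -0.9061] y [0.7138 0.7004 0.0064] z [ 0.6366 -0.6449 -0.4229]
shift units [ -2.8677 -11.509    3.9338] turn units [-0.0196  0.1798 -0.0327] deg [ -7.0524  64.7302 -11.7893]
```

View pics/t6.png

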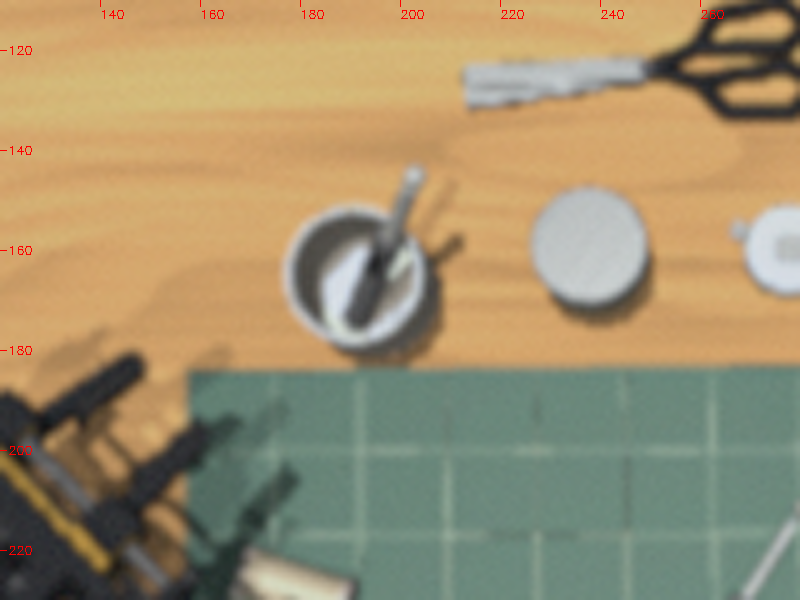

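View pics/side6.png

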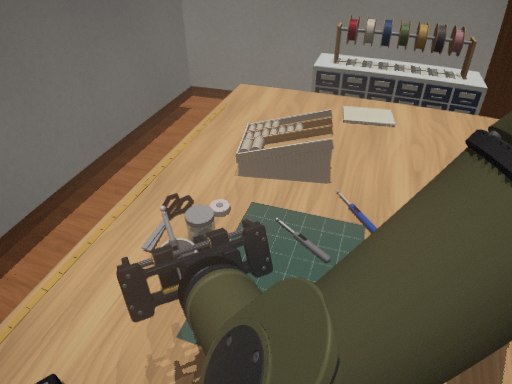

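Emit:
move_arm --turn '[[-0.002,0.018,-0.0033],[-0.002,0.018,-0.0033],[-0.002,0.018,-0.0033],[-0.002,0.018,-0.0033],[-0.002,0.018,-0.0033],[-0.002,0.018,-0.0033],[-0.002,0.018,-0.0033],[-0.002,0.018,-0.0033],[-0.002,0.018,-0.0033],[-0.002,0.018,-0.0033]]' --dp '[[0,-0.9,0],[0,-0.9,0],[0,-0.9,0],[0,-0.9,0],[0,-0.9,0],[0,-0.9,0],[0,-0.9,0],[0,-0.9,0],[0,-0.9,0],[0,-0.9,0]]' --jaw '[0,0,0,0,0,0,0,0,0,0]'

```text
clock: 9.35
tool_pos: [0.4351, 0.1842, 0.2147]
eef_rot: [0.283, 0.959, -0.009, 0.011]
contact_force: [0.5, -0.8, 0.0]
opening: 0.502
```

```bash
python3 -c "
from wr import *
todo([.4544,.0691,.15],down(1.571-.568))
"
```

```text
t 9.35 q [-0.3303  0.54   -0.2872  2.0414  0.3127  0.6006  0.158 ] p [0.4351 0.1842 0.2147] F [ 0.5 -0.8  0. ] open 0.502 
x [-0.8396  0.5426 -0.0264] y [ 0.543   0.8396 -0.0108] z [ 0.0163 -0.0235 -0.9996]
shift units [-3.0793 -3.4197  2.7072] turn units [-0.0017  0.0042 -0.001 ] deg [-0.6259  1.5135 -0.3511]
```

Emit:
move_arm --turn '[[-0.0017,0.0042,-0.001],[0,0,0],[0,0,0],[0,0,0],[0,0,0]]' --dp '[[-0.6,-0.7,0.2],[-0.6,-0.7,0.5],[-0.6,-0.7,0.5],[-0.6,-0.7,0.5],[-0.6,-0.7,0.5]]' --jaw '[0,0,0,0,0]'

```text
clock: 9.77
tool_pos: [0.4518, 0.0692, 0.1591]
eef_rot: [0.281, 0.96, -0.002, 0.001]
contact_force: [-0.2, 0.5, -0.8]
opening: 0.498
```

```bash
python3 -c "
from wr import *
todo([.4544,.0691,.005],down(1.571-.568))
"
```

```text
t 9.77 q [-0.0858  0.626  -0.2662  2.1351  0.3927  0.4265  0.3376] p [0.4518 0.0692 0.1591] F [-0.2  0.5 -0.8] open 0.498 
x [-0.8423  0.539  -0.0032] y [ 0.5391  0.8423 -0.0027] z [ 0.0012 -0.004  -1.    ]
shift units [-0.0707  0.0699  6.1659] turn units [-0.0004  0.0005 -0.0002] deg [-0.1572  0.1848 -0.0867]
```

Emit:
move_arm --turn '[[-0.0004,0.0005,0],[0,0,0],[0,0,0],[0,0,0],[0,0,0],[0,0,0],[0,0,0],[0,0,0]]' --dp '[[-0.08,0.08,1],[0,0,1],[0,0,1],[0,0,1],[0,0,0.9],[0,0,0.6],[0,0,0.3],[0,0,0.1]]' --jaw '[0,0,0,0,0,0,0,0]'

```text
clock: 10.43
tool_pos: [0.4554, 0.0713, 0.0116]
eef_rot: [0.281, 0.96, -0.001, -0.002]
contact_force: [0.9, 0.1, 0.6]
opening: 0.502
```

```bash
python3 -c "
from wr import *
todo([.4544,.0691,.005],down(1.571-.568))
s=snap('side','side7.png'); crop(s,200,150,360,290,5,'s7.png')
"
```

```text
t 10.43 q [-0.2307  0.9316 -0.0406  2.1863  0.8649  0.0439 -0.1173] p [0.4554 0.0713 0.0116] F [0.9 0.1 0.6] open 0.502 
x [-0.8426  0.5385  0.0024] y [ 0.5385  0.8426 -0.0038] z [-0.0041 -0.0019 -1.    ]
shift units [-0.0118 -0.0943  0.2624] turn units [-0.0006 -0.0004 -0.0001] deg [-0.2168 -0.1396 -0.0487]
```

View pics/s7.png

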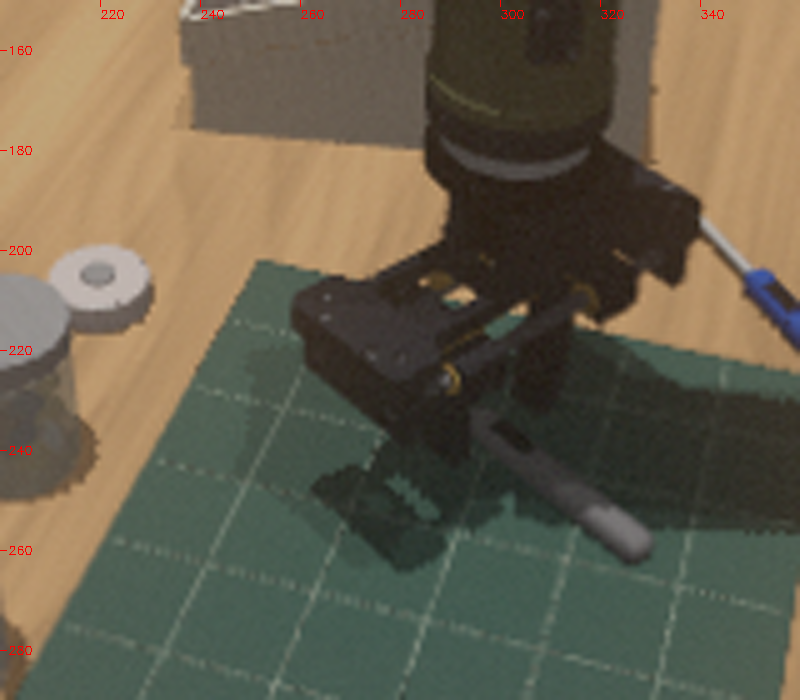

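Emit:
move_arm --turn '[[0,0.009,0],[0,0.009,0],[0,0.009,0]]' --dp '[[0,-0.09,0],[0,0,0],[0,0,0]]' --jaw '[0,0,0]'

```text
clock: 10.73
tool_pos: [0.4542, 0.07, 0.0139]
eef_rot: [0.278, 0.957, 0.023, -0.084]
contact_force: [0.1, 0.6, -1.2]
opening: 0.5
```

```bash
python3 -c "
from wr import *
todo([.4544,.0691,.005],tilt(-.568,np.radians(100)))
"
```

```text
t 10.73 q [ 0.1157  0.9824 -0.478   2.0501  0.7593  0.4046  0.0783] p [0.4542 0.07   0.0139] F [ 0.1  0.6 -1.2] open 0.5 
x [-0.8311  0.5284  0.1736] y [ 0.5363  0.8441 -0.0018] z [-0.1475  0.0916 -0.9848]
shift units [-0.087  -0.0273  0.3468] turn units [-0.0003  0.      0.0003] deg [-0.1221  0.0008  0.0952]
```

Emit:
move_arm --turn '[[0,0,0],[0,0,0],[0,0,0]]' --dp '[[-0.05,-0.02,0.2],[-0.04,-0.01,0.15],[0,0,0]]' --jaw '[0,0,0]'

```text
clock: 10.98
tool_pos: [0.454, 0.0683, 0.0033]
eef_rot: [0.279, 0.956, 0.023, -0.083]
contact_force: [-0.5, -0.8, 0.5]
opening: 0.499
```

```bash
python3 -c "
from wr import *
todo([.4544,.0691,.005],tilt(-.568,np.radians(100)))
"
```

```text
t 10.98 q [ 0.102   0.9982 -0.4512  2.0531  0.7791  0.3761  0.0626] p [0.454  0.0683 0.0033] F [-0.5 -0.8  0.5] open 0.499 
x [-0.8303  0.5306  0.1705] y [ 0.5381  0.8429 -0.0028] z [-0.1452  0.0894 -0.9854]
shift units [ 0.0148  0.0343 -0.0674] turn units [-0.0004  0.0005 -0.0001] deg [-0.1542  0.1849 -0.0348]
```

Close now.

Emit:
move_arm --turn '[[0,0,0],[0,0,0],[0,0,0],[0,0,0],[0,0,0],[0,0,0]]' --dp '[[0,0,-0.03],[0,0,0],[0,0,0],[0,0,0],[0,0,0],[0,0,0]]' --jaw '[0.3,0.6,1,1,1,1]' --newtons 25

```text
clock: 11.48
tool_pos: [0.4551, 0.0689, 0.005]
eef_rot: [0.279, 0.956, 0.024, -0.082]
contact_force: [0.3, 0.7, 1.2]
opening: 0.178
```

```bash
python3 -c "
from wr import *
log()
"
```

```text
t 11.48 q [ 0.1053  0.996  -0.4571  2.051   0.7777  0.381   0.0642] p [0.4551 0.0689 0.005 ] F [0.3 0.7 1.2] open 0.178 
x [-0.8307  0.5301  0.1702] y [ 0.5378  0.8431 -0.0007] z [-0.1439  0.0909 -0.9854]
```

Emit:
move_arm --turn '[[0,0,0],[0,0,0],[0,0,0],[0,0,0],[0,0,0],[0,0,0],[0,0,0],[0,0,0],[0,0,0],[0,0,0]]' --dp '[[0.05,0,-0.3],[0.14,0,-0.8],[0.17,0,-1],[0.17,0,-1],[0.17,0,-1],[0.17,0,-1],[0.17,0,-1],[0.17,0,-1],[0.17,0,-1],[0.17,0,-1]]' --jaw '[1,1,1,1,1,1,1,1,1,1]'

```text
clock: 12.32
tool_pos: [0.4552, 0.0681, 0.2373]
eef_rot: [0.279, 0.956, 0.023, -0.082]
contact_force: [-0.6, -0.1, -0.8]
opening: 0.175
```

```bash
python3 -c "
from wr import *
log()
s=snap('top','top8.png'); crop(s,160,120,300,260,5,'t8.png')
s=snap('side','side8.png'); crop(s,120,150,300,310,4,'s8.png')
"
```

```text
t 12.32 q [ 0.3334  0.6475 -0.8231  1.9141  0.4103  0.9013  0.3213] p [0.4552 0.0681 0.2373] F [-0.6 -0.1 -0.8] open 0.175 
x [-0.8303  0.5306  0.1703] y [ 0.5383  0.8428 -0.0014] z [-0.1442  0.0905 -0.9854]
```

View pics/t8.png

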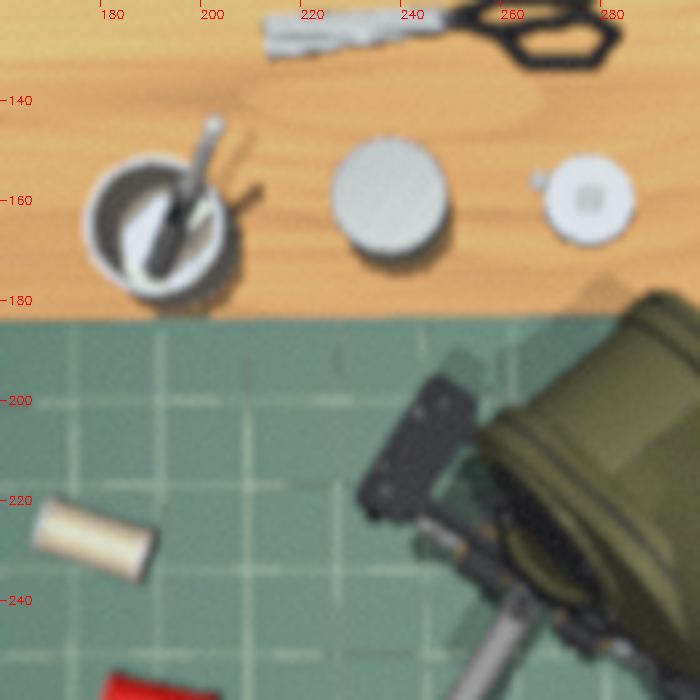

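View pics/s8.png

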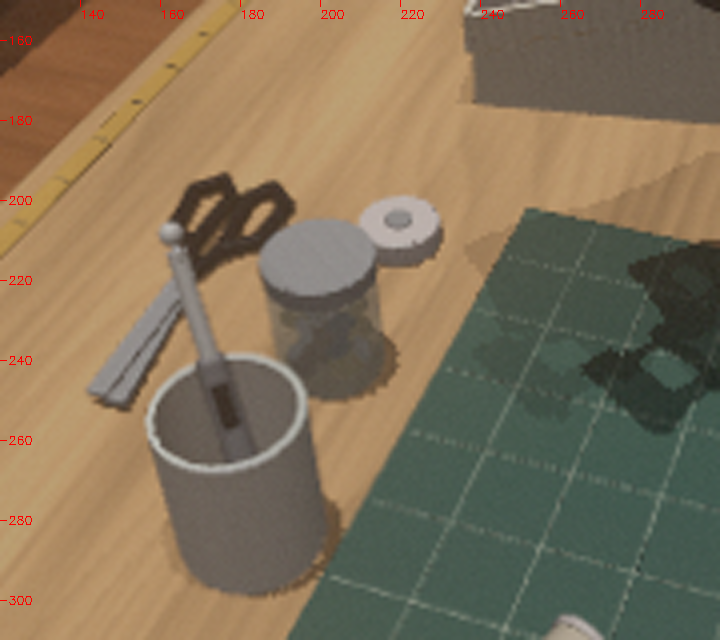

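```bash
cat >> wr.py <<'E'
def tri(t,u,v,s,a,b):
  def ray(c,u,v):
    p=pix2(c,u,v,0.0);o=np.array(c['origin']);d=p-o;return o,d/np.linalg.norm(d)
  b1,d1=ray(t,u,v);b2,d2=ray(s,a,b)
  k=np.linalg.lstsq(np.c_[d1,-d2],b2-b1,rcond=None)[0];return b1+k[0]*d1,b2+k[1]*d2
E
python3 -c "
from wr import *
t=load('top8.png');s=load('side8.png')
a,b=tri(t,202.8,145,s,163,208);print(a,b)
H=(a+b)/2
# butt on floor approx
B=pix2(t,160+157/5,120+270/5,.013);print(B)
v=H-B;print(np.linalg.norm(v),np.degrees(np.arccos(v[2]/np.linalg.norm(v))),np.arctan2(v[1],v[0]))
k=(.098-B[2])/v[2];print('at rim',B+k*v-[.6455,.28,0], 'butt rel',B-[.6455,.28,0])
"
```

```text
[0.6898 0.2376 0.1634] [0.6915 0.2386 0.1638]
[0.6295 0.289  0.013 ]
0.17040995291492025 27.87116786318007 -0.6940878027196662
at rim [ 0.0185 -0.0197  0.098 ] butt rel [-0.016  0.009  0.013]
```

```bash
cat > tgt2.py <<'E'
from wr import *
d=np.array([np.cos(-.8),np.sin(-.8),0]);lat=np.array([-d[1],d[0],0])
P2=np.array([.6455,.28,0])+.0025*d+.015*lat
M2=tilt(-.8,np.radians(20))
E
python3 -c "
from tgt2 import *
todo(P2+[0,0,.24],M2);todo(P2+[0,0,.24],tilt(-.8,np.radians(40)))
"
```

```text
t 12.42 q [ 0.3334  0.6447 -0.8248  1.9114  0.4111  0.8996  0.3204] p [0.4575 0.0693 0.2391] F [ 0.7  0.1 -0.2] open 0.176 
x [-0.8313  0.5308  0.1652] y [0.5387 0.8425 0.0037] z [-0.1373  0.0921 -0.9862]
shift units [-2.0028 11.7144 -0.3283] turn units [ 0.0206 -0.2199  0.0342] deg [  7.4321 -79.1565  12.294 ]
 t 12.42 q [ 0.3334  0.6447 -0.8248  1.9114  0.4111  0.8996  0.3204] p [0.4575 0.0693 0.2391] F [ 0.7  0.1 -0.2] open 0.176 
x [-0.8313  0.5308  0.1652] y [0.5387 0.8425 0.0037] z [-0.1373  0.0921 -0.9862]
shift units [-2.0028 11.7144 -0.3283] turn units [ 0.0139 -0.1646  0.0359] deg [  5.0007 -59.2601  12.9231]
```

Emit:
move_arm --turn '[[0.0015,-0.0157,0.0024],[0.0015,-0.0157,0.0024],[0.0015,-0.0157,0.0024],[0.0015,-0.0157,0.0024],[0.0015,-0.0157,0.0024],[0.0015,-0.0157,0.0024],[0.0015,-0.0157,0.0024],[0.0015,-0.0157,0.0024],[0.0015,-0.0157,0.0024],[0.0015,-0.0157,0.0024]]' --dp '[[0,0.4,-0.1],[0,0.6,-0.1],[0,0.6,0],[0,0.6,0],[0,0.6,0],[0,0.6,0],[0,0.6,0],[0,0.6,0],[0,0.6,0],[0,0.6,0]]' --jaw '[1,1,1,1,1,1,1,1,1,1]'

```text
clock: 13.25
tool_pos: [0.5429, 0.1852, 0.2358]
eef_rot: [0.321, 0.858, -0.161, 0.368]
contact_force: [0.4, -0.9, -0.7]
opening: 0.179
```

```bash
python3 -c "
from tgt2 import *
todo(P2+[0,0,.25],M2)
"
```

```text
t 13.25 q [-0.7136  0.7202 -0.2216  2.003   1.2336  1.0615 -1.0338] p [0.5429 0.1852 0.2358] F [ 0.4 -0.9 -0.7] open 0.179 
x [-0.5231  0.4318 -0.7348] y [ 0.6687  0.7425 -0.0397] z [ 0.5285 -0.5121 -0.6771]
shift units [-1.0395  6.1288 -0.0696] turn units [ 0.0058 -0.0627  0.011 ] deg [  2.1046 -22.5734   3.9612]
```

Emit:
move_arm --turn '[[0.0014,-0.0157,0.0027],[0.0014,-0.0157,0.0027],[0.0014,-0.0157,0.0027],[0.0014,-0.0157,0.0027],[0,0,0]]' --dp '[[0,0.3,0],[0,0.3,0],[0,0.3,0],[0,0.3,0],[0,0,0]]' --jaw '[1,1,1,1,1]'

```text
clock: 13.67
tool_pos: [0.5622, 0.2091, 0.2297]
eef_rot: [0.315, 0.758, -0.224, 0.526]
contact_force: [-0.2, 0.7, -0.8]
opening: 0.177
```

```bash
python3 -c "
from tgt2 import *
todo(P2+[0,0,.25],M2)
"
```

```text
t 13.67 q [-0.923   0.948  -0.0805  1.9212  1.3081  1.3432 -1.2997] p [0.5622 0.2091 0.2297] F [-0.2  0.7 -0.8] open 0.177 
x [-0.2481  0.2419 -0.938 ] y [ 0.713   0.7012 -0.0077] z [ 0.6558 -0.6707 -0.3465]
shift units [-0.9429  4.9557  0.0975] turn units [ 0.0005 -0.0008  0.0015] deg [ 0.1848 -0.2703  0.5389]
```

Emit:
move_arm --turn '[[0.0005,-0.0008,0.0015],[0,0,0],[0,0,0],[0,0,0],[0,0,0],[0,0,0],[0,0,0]]' --dp '[[-0.4,0.6,0],[-0.3,0.8,0],[-0.24,0.9,0],[0,0.9,0.05],[0,0.9,0.05],[0,0.6,0],[0,0.2,0]]' --jaw '[1,1,1,1,1,1,1]'

```text
clock: 14.25
tool_pos: [0.6607, 0.2829, 0.2574]
eef_rot: [0.324, 0.753, -0.222, 0.528]
contact_force: [-0.3, -0.6, 0.2]
opening: 0.176
```

```bash
python3 -c "
from tgt2 import *
todo(P2+[0,0,.25],M2)
t=snap('top','top9.png'); crop(t,120,110,280,230,5,'t9.png')
s=snap('side','side9.png'); crop(s,90,90,250,250,4,'s9.png')
"
```

```text
t 14.25 q [-0.8818  0.9991 -0.0575  1.5281  1.2794  1.4052 -0.9695] p [0.6607 0.2829 0.2574] F [-0.3 -0.6  0.2] open 0.176 
x [-0.232   0.2534 -0.9391] y [0.7219 0.6919 0.0084] z [ 0.6519 -0.676  -0.3435]
shift units [ 0.3603  0.0793 -0.1267] turn units [-0.0005 -0.0002 -0.0016] deg [-0.1906 -0.0885 -0.5811]
```

View pics/t9.png

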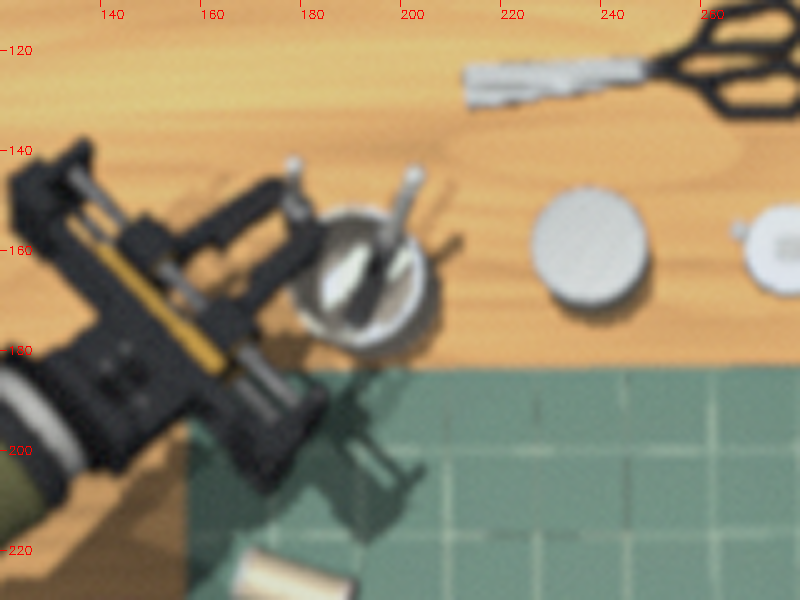

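View pics/s9.png

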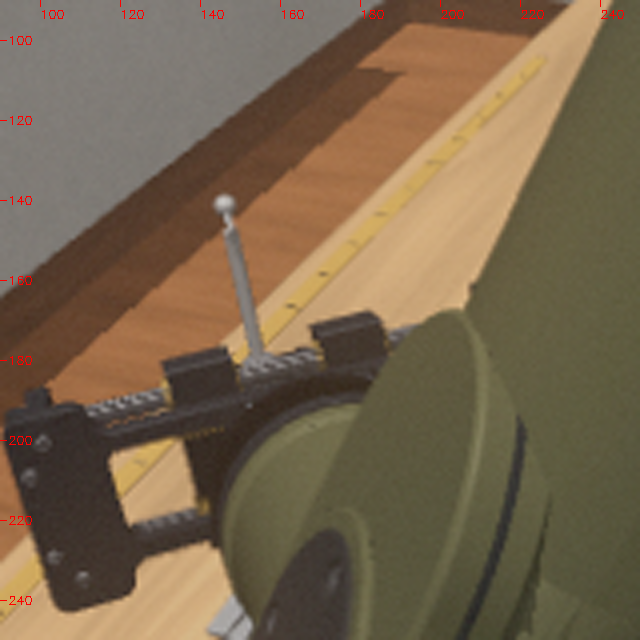

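```bash
python3 -c "
from tgt2 import *
t=load('top9.png');s=load('side9.png')
a,b=tri(t,178.6,142.6,s,146,140.8);print(a,b)
H=(a+b)/2;P=np.array([.6607,.2829,.2574])
v=H-P;print(np.linalg.norm(v),np.degrees(np.arccos(v[2]/np.linalg.norm(v))),np.arctan2(v[1],v[0]))
B=P-.1*v/np.linalg.norm(v);pot=np.array([.6455,.28,0])
for n,X in(('butt',B),('P',P),('head',H)): print(n,X,'dir',(X-pot)@d,'lat',(X-pot)@lat)
log()
"
```

```text
[0.6664 0.2734 0.3333] [0.668  0.2744 0.3338]
0.07698243613455737 8.285520989387747 -0.9477049730150123
butt [0.6523 0.2946 0.1584] dir -0.005744093512215867 lat 0.01504505021755161
P [0.6607 0.2829 0.2574] dir 0.008509609318468322 lat 0.01292426203877949
head [0.6672 0.2739 0.3336] dir 0.019482456996909387 lat 0.011291627633507021
 t 14.35 q [-0.8826  0.999  -0.0577  1.532   1.2789  1.4059 -0.9718] p [0.6594 0.2821 0.2569] F [ 0.  -0.6 -0.5] open 0.179 
x [-0.2326  0.2518 -0.9394] y [0.7222 0.6917 0.0066] z [ 0.6514 -0.6769 -0.3428]
```

Emit:
move_arm --turn '[[-0.0005,-0.0002,-0.0016],[0,0,0],[0,0,0],[0,0,0],[0,0,0],[0,0,0]]' --dp '[[0.08,0.14,-0.22],[0.85,0,0.31],[0.85,0,0.31],[0.85,0,0.31],[0.85,0,0.31],[0.5,0,0.18]]' --jaw '[1,1,1,1,1,1]'

```text
clock: 14.85
tool_pos: [0.6561, 0.2889, 0.1503]
eef_rot: [0.317, 0.755, -0.226, 0.528]
contact_force: [0.0, 0.1, -0.3]
opening: 0.179
```

```bash
python3 -c "
from tgt2 import *
todo(P2+[0,0,.1165],M2)
t=snap('top','top10.png'); crop(t,120,110,280,230,5,'t10.png')
"
```

```text
t 14.85 q [-0.8942  1.1639 -0.0556  1.5082  1.3071  1.3699 -1.0961] p [0.6561 0.2889 0.1503] F [ 0.   0.1 -0.3] open 0.179 
x [-0.2429  0.2402 -0.9398] y [ 0.7164  0.6976 -0.0069] z [ 0.654  -0.675  -0.3416]
shift units [1.2488 0.059  0.5173] turn units [-0.0002  0.0001  0.0011] deg [-0.064   0.0268  0.396 ]
```

View pics/t10.png

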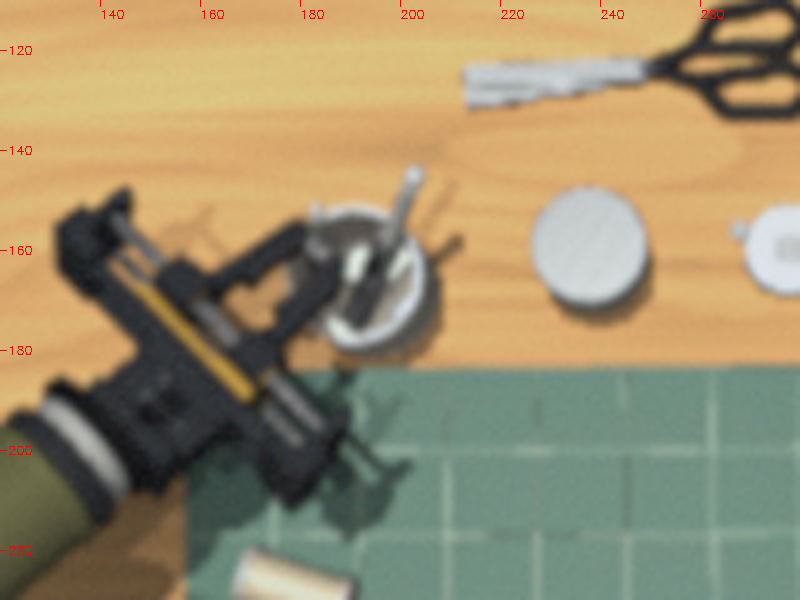

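Emit:
move_arm --turn '[[0,0,0],[0,0,0],[0,0,0],[0,0,0],[0,0,0],[0,0,0],[0,0,0],[0,0,0]]' --dp '[[0.7,0.03,0.28],[0.4,0,0.18],[0.1,0,0.04],[0,0,0],[0,0,0],[0,0,0],[0,0,0],[0,0,0]]' --jaw '[1,1,1,0.6,0.4,0.3,0.3,0.3]'

```text
clock: 15.57
tool_pos: [0.6595, 0.289, 0.1213]
eef_rot: [0.318, 0.754, -0.224, 0.529]
contact_force: [-0.3, -0.4, 0.5]
opening: 0.353
```

```bash
python3 -c "
from tgt2 import *
todo(P2+[0,0,.1165],M2)
t=snap('top','top11.png'); crop(t,120,110,280,230,5,'t11.png')
"
```

```text
t 15.57 q [-0.8926  1.2125 -0.052   1.4863  1.3178  1.3597 -1.1276] p [0.6595 0.289  0.1213] F [-0.3 -0.4  0.5] open 0.353 
x [-0.2375  0.2433 -0.9404] y [ 0.7171  0.697  -0.0008] z [ 0.6552 -0.6746 -0.34  ]
shift units [ 0.1925 -0.0509  0.0351] turn units [0.     0.0003 0.0001] deg [0.0038 0.1226 0.0509]
```

View pics/t11.png

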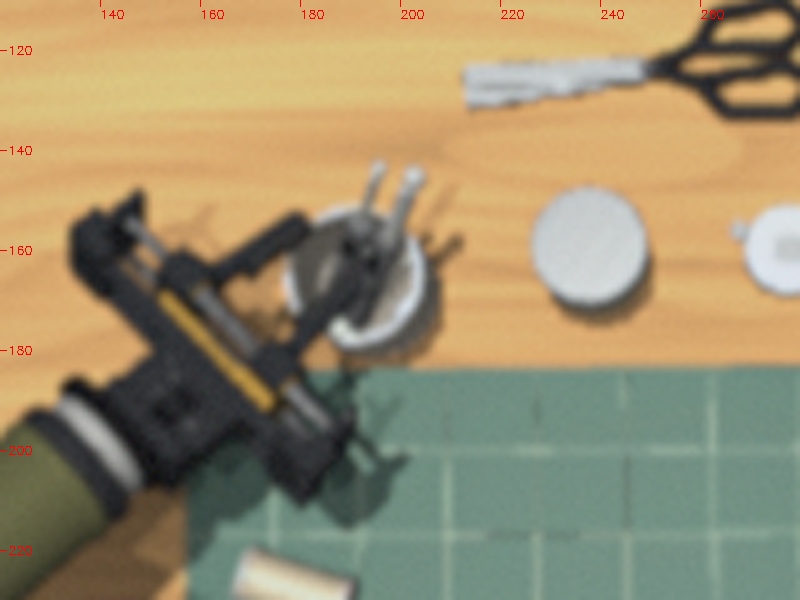

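Emit:
move_arm --turn '[[0,0,0],[0,0,0],[0,0,0],[0,0,0],[0,0,0],[0,0,0],[0,0,0]]' --dp '[[0,0,-0.4],[0,0,-1],[0,0,-1],[0,0,-1],[0,0,-1],[-0.6,0,-0.9],[-0.9,0,-0.6]]' --jaw '[0.3,0.3,0.3,0.3,0.3,0.2,0]'

```text
clock: 16.2
tool_pos: [0.568, 0.3827, 0.2043]
eef_rot: [0.316, 0.756, -0.224, 0.527]
contact_force: [-0.3, 0.2, 0.1]
opening: 0.455
```

```bash
python3 -c "
from tgt2 import *
todo([.472,.3245,.16],down(-.31))
t=snap('top','top12.png'); crop(t,120,110,280,240,5,'t12.png')
s=snap('side','side12.png')
"
```

```text
t 16.2 q [-1.0503  1.1019 -0.111   1.4394  1.1675  1.5323 -1.0282] p [0.568  0.3827 0.2043] F [-0.3  0.2  0.1] open 0.455 
x [-0.2445  0.2415 -0.9391] y [ 0.7136  0.7005 -0.0057] z [ 0.6565 -0.6715 -0.3436]
shift units [ 2.0409 -4.3617 -0.3476] turn units [0.1042 0.1742 0.1506] deg [37.5194 62.7293 54.2189]
```

View pics/t12.png

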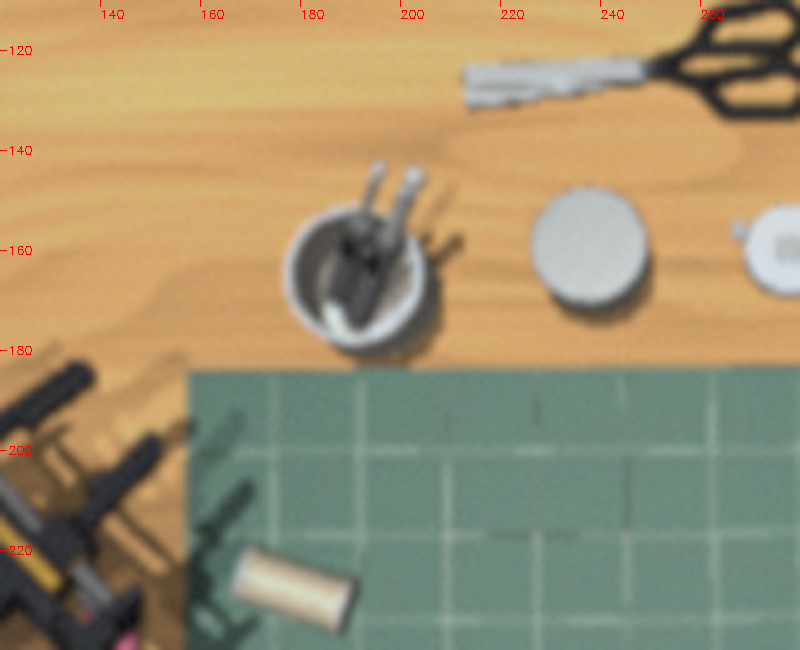

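View pics/side12.png

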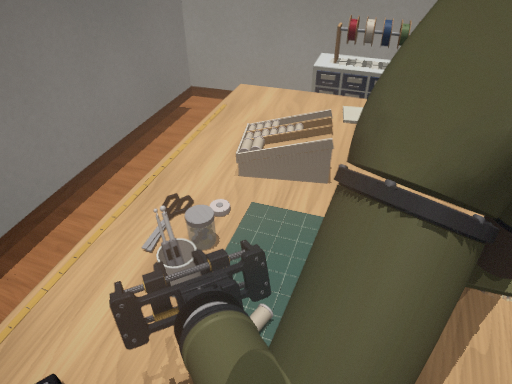

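Emit:
move_arm --turn '[[0,0,0],[0,0,0],[0.0074,0.0124,0.0107],[0.0074,0.0124,0.0107],[0.0074,0.0124,0.0107],[0.0074,0.0124,0.0107],[0.0074,0.0124,0.0107],[0.0074,0.0124,0.0107],[0.0074,0.0124,0.0107],[0.0074,0.0124,0.0107]]' --dp '[[-0.8,-0.6,-0.3],[-0.5,-0.9,-0.3],[0,0,0],[0,0,0],[0,0,0],[0,0,0],[0,0,0],[0,0,0],[0,0,0],[0,0,0]]' --jaw '[0,-0.1,-0.2,-0.2,-0.2,-0.2,-0.2,-0.2,-0.2,-0.2]'

```text
clock: 17.13
tool_pos: [0.5424, 0.3558, 0.2417]
eef_rot: [0.646, 0.714, -0.103, 0.248]
contact_force: [-0.1, 0.3, -0.3]
opening: 0.598
```

```bash
python3 -c "
from tgt2 import *
todo([.472,.3245,.16],down(-.31))
"
```

```text
t 17.13 q [-0.7545  0.8385 -0.2786  1.3768  0.6895  1.335  -1.1754] p [0.5424 0.3558 0.2417] F [-0.1  0.3 -0.3] open 0.598 
x [-0.0415  0.8721 -0.4875] y [0.9745 0.143  0.1728] z [ 0.2204 -0.4679 -0.8559]
shift units [ 0.6182 -3.4875  2.7621] turn units [0.0452 0.0745 0.0636] deg [16.2686 26.8096 22.8844]
```

Emit:
move_arm --turn '[[0.0076,0.0124,0.0106],[0.0076,0.0124,0.0106],[0.0076,0.0124,0.0106],[0.0076,0.0124,0.0106],[0.0076,0.0124,0.0106],[0.0076,0.0124,0.0106]]' --dp '[[0,-0.4,0],[0,-0.4,0],[0,-0.4,0],[0,-0.4,0],[0,-0.4,0],[0,-0.4,0]]' --jaw '[-0.2,-0.2,-0.2,-0.2,-0.2,-0.2]'

```text
clock: 17.63
tool_pos: [0.4835, 0.358, 0.2346]
eef_rot: [0.808, 0.589, -0.001, -0.0]
contact_force: [0.3, -0.6, 0.5]
opening: 0.602
```

```bash
python3 -c "
from tgt2 import *
todo([.472,.3245,.11],down(-.31))
s=snap('side','side13.png')
t=snap('top','top13.png')
"
```

```text
t 17.63 q [-0.4673  0.6869 -0.4359  1.6339  0.3475  0.9009 -1.3469] p [0.4835 0.358  0.2346] F [ 0.3 -0.6  0.5] open 0.602 
x [ 0.3071  0.9517 -0.0016] y [ 0.9517 -0.3071 -0.0017] z [-0.0021 -0.001  -1.    ]
shift units [-1.408  -0.0172  4.9874] turn units [-0.0003  0.0003 -0.0003] deg [-0.0971  0.0926 -0.1205]
```

View pics/side13.png

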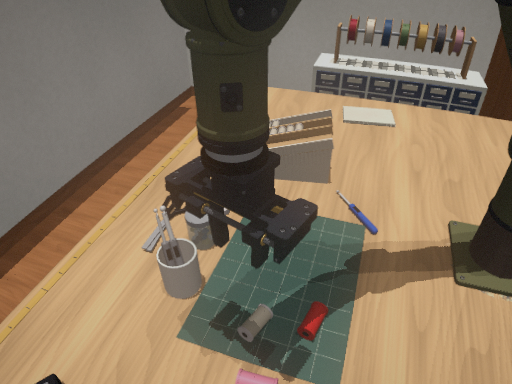

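Emit:
move_arm --turn '[[0,0,0],[0,0,0],[0,0,0],[0,0,0],[0,0,0],[0,0,0],[0,0,0],[0,0,0],[0,0,0],[0,0,0]]' --dp '[[-0.7,0,0.5],[-0.7,0,0.9],[0,0,1],[0,0,1],[0,0,1],[0,0,1],[0,0,1],[0,0,1],[0,0,0.9],[0,0,0.4]]' --jaw '[-0.15,-0.1,-0.1,-0.1,-0.1,-0.1,-0.1,-0.1,-0.1,-0.1]'

```text
clock: 18.57
tool_pos: [0.4713, 0.3239, 0.0139]
eef_rot: [0.806, 0.592, -0.004, 0.002]
contact_force: [0.3, 0.4, 0.3]
opening: 0.548
```

```bash
python3 -c "
from tgt2 import *
todo([.472,.3245,.0045],down(-.31))
s=snap('side','side14.png'); crop(s,180,200,360,360,4,'s14.png')
"
```

```text
t 18.57 q [-0.5448  0.9727 -0.2425  1.8453  0.5474  0.4001 -1.5   ] p [0.4713 0.3239 0.0139] F [0.3 0.4 0.3] open 0.548 
x [ 0.2988  0.9543 -0.0098] y [ 0.9543 -0.2988 -0.0013] z [-0.0041 -0.009  -1.    ]
shift units [0.036  0.0181 0.3754] turn units [-0.0002  0.0016  0.001 ] deg [-0.0705  0.5627  0.3763]
```

View pics/s14.png

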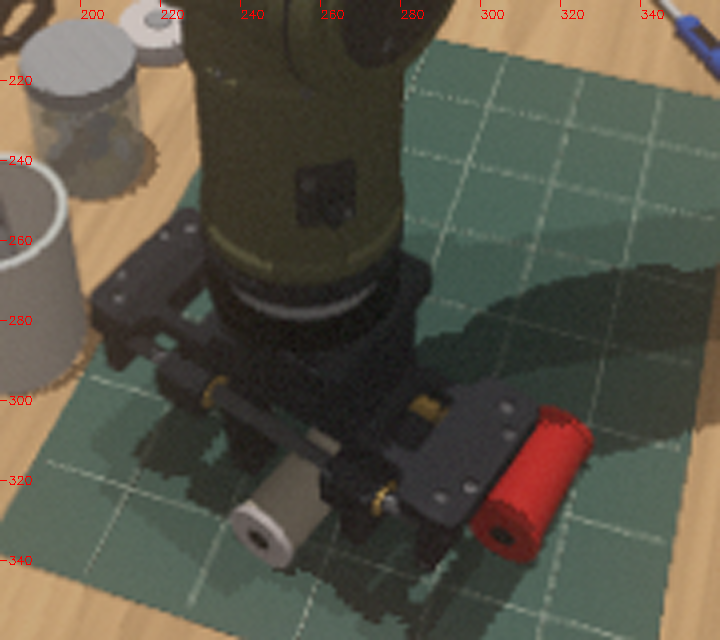

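Emit:
move_arm --turn '[[0,0.0016,0.001],[0,0,0],[0,0,0],[0,0,0],[0,0,0],[0,0,0],[0,0,0],[0,0,0]]' --dp '[[0.03,0.02,0.25],[0,0,0.1],[0,0,0],[0,0,0],[0,0,0],[0,0,0],[0,0,0],[0,0,0]]' --jaw '[-0.1,0,0.2,0.4,0.6,0.6,0.6,0.6]' --newtons 20

```text
clock: 19.28
tool_pos: [0.4739, 0.3249, 0.009]
eef_rot: [0.809, 0.588, 0.003, -0.002]
contact_force: [0.1, -0.6, 4.0]
opening: 0.345
```

```bash
python3 -c "
from tgt2 import *
log()
"
```

```text
t 19.28 q [-0.5444  0.9794 -0.233   1.8511  0.5513  0.3687 -1.5095] p [0.4739 0.3249 0.009 ] F [ 0.1 -0.6  4. ] open 0.345 
x [0.3087 0.9511 0.0064] y [ 0.9511 -0.3088  0.0006] z [ 0.0026  0.0059 -1.    ]
```

Emit:
move_arm --turn '[[0,0,0],[0,0,0],[0,0,0],[0,0,0],[0,0,0],[0,0,0],[0,0,0],[0,0,0],[0,0,0],[0,0,0]]' --dp '[[0,0,-0.3],[0,0,-0.8],[0,0,-1],[0,0,-1],[0,0,-1],[0,0,-1],[0,0,-1],[0,0,-1],[0,0,-1],[0,0,-1]]' --jaw '[0.6,0.6,0.6,0.6,0.6,0.6,0.6,0.6,0.6,0.6]'

```text
clock: 20.12
tool_pos: [0.4726, 0.3225, 0.2374]
eef_rot: [0.809, 0.588, 0.002, -0.001]
contact_force: [0.0, 0.7, -1.8]
opening: 0.342
```

```bash
cat > tgt3.py <<'E'
from wr import *
a=.157
L=np.array([.491,-.198,.105]); ex=np.array([np.cos(a),np.sin(a),0]); ey=np.array([-np.sin(a),np.cos(a),0]);c,s_=np.cos(np.radians(15)),np.sin(np.radians(15))
n=ex*s_+np.array([0,0,c]); ydir=ex*c-np.array([0,0,s_])
M3=np.c_[np.cross(ydir,-n),ydir,-n]
E
python3 -c "
from tgt3 import *
todo(L+[0,0,.15],down(.157))
s=snap('side','side15.png'); crop(s,180,130,340,290,4,'s15.png')
t=snap('top','top15.png'); crop(t,130,180,230,280,6,'t15.png')
"
```

```text
t 20.12 q [-0.4104  0.6452 -0.4538  1.7253  0.3556  0.8499 -1.3354] p [0.4726 0.3225 0.2374] F [ 0.   0.7 -1.8] open 0.342 
x [0.3088 0.9511 0.0043] y [ 0.9511 -0.3088 -0.0002] z [ 0.0011  0.0041 -1.    ]
shift units [-19.5738   7.1289  -0.7904] turn units [ 0.0001 -0.0007 -0.0749] deg [  0.0437  -0.2428 -26.9812]
```

View pics/s15.png

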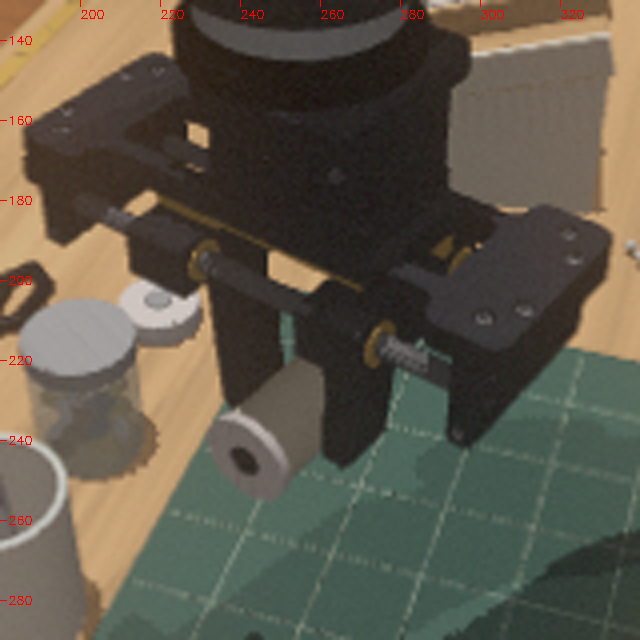

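View pics/t15.png

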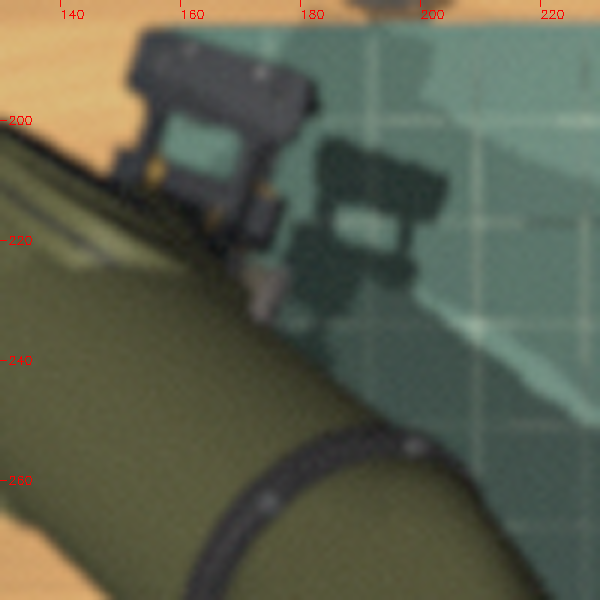

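```bash
python3 -c "
from tgt3 import *
s=load('side15.png');t=load('top15.png')
st=r.get_state();M=R.from_quat(st['eef_rot']).as_matrix();p=np.array([.4726,.3225,.2374])
for k in (.028,.032,.036):
  for h in (-.004,-.008,-.012):
    c=p+M[:,0]*k+M[:,2]*h; print(k,h,proj(s,c))
# right finger bottom tip check: tip at TCP + y*-(15.5..33), bottom
for yy in (-.0155,-.033):
  for xx in (.009,-.009):print('finger tip',yy,xx,proj(s,p+M[:,1]*yy+M[:,0]*xx))
for k in (-.032,-.030,-.028): print(proj(t,p+M[:,0]*k-.008*M[:,2]), proj(t,p+M[:,0]*k+M[:,2]*-.025))
"
```

```text
0.028 -0.004 [244.0484 244.6517]
0.028 -0.008 [243.9969 242.6066]
0.028 -0.012 [243.9448 240.5399]
0.032 -0.004 [242.2441 246.3074]
0.032 -0.008 [242.1829 244.2609]
0.032 -0.012 [242.1211 242.1927]
0.036 -0.004 [240.4218 247.9791]
0.036 -0.008 [240.3507 245.9314]
0.036 -0.012 [240.2789 243.8618]
finger tip -0.0155 0.009 [261.1516 243.7296]
finger tip -0.0155 -0.009 [268.5717 236.5813]
finger tip -0.033 0.009 [271.3606 249.2087]
finger tip -0.033 -0.009 [278.6733 241.8178]
[176.6218 231.2046] [175.4764 231.323 ]
[175.8505 230.9551] [174.6939 231.0698]
[175.0795 230.7057] [173.9117 230.8167]
```

```bash
python3 - <<'E'
from tgt3 import *
from scipy.optimize import least_squares
t=load('top0.png');s=load('side0.png')
crop(t,330,135,432,248,7,'t_b2.png')
loc={'FL':(.130,.096,.076),'FR':(.130,-.096,.076),'LR':(-.130,-.096,.146),'LL':(-.130,.096,.146)}
T=(('FL',78,103),('FR',398,50),('LR',525,497),('LL',192,565))
S=(('FL',42,322),('FR',107,142),('LR',605,57),('LL',612,233))
def pts(x,l): 
    c_,s__=np.cos(x[2]),np.sin(x[2]); return [x[0]+c_*l[0]-s__*l[1],x[1]+s__*l[0]+c_*l[1],l[2]]
ft=lambda x:np.hstack([proj(t,pts(x,loc[n]))-[320+u/5,130+v/5] for n,u,v in T])
fs=lambda x:np.hstack([proj(s,pts(x,loc[n]))-[230+u/6,100+v/6] for n,u,v in S])
for f in (ft,fs,lambda x:np.hstack([ft(x)*1.0,fs(x)])):
    q=least_squares(f,[.574,-.242,.157]);print(q.x,q.fun.round(1))
E
```

```text
[ 0.5723 -0.2441  0.1669] [-0.6  0.6  0.4 -0.   1.4  0.1 -1.2 -0.6]
[ 0.575  -0.2406  0.172 ] [-0.9  0.4  0.2  0.1  0.5 -0.9  0.3 -0.1]
[ 0.5737 -0.2433  0.1686] [-1.   0.1  0.  -0.6  1.1 -0.6 -1.4 -1.1 -0.2 -0.1  0.9 -0.3  1.1 -1.1
  0.9 -0.4]
```

View pics/t_b2.png

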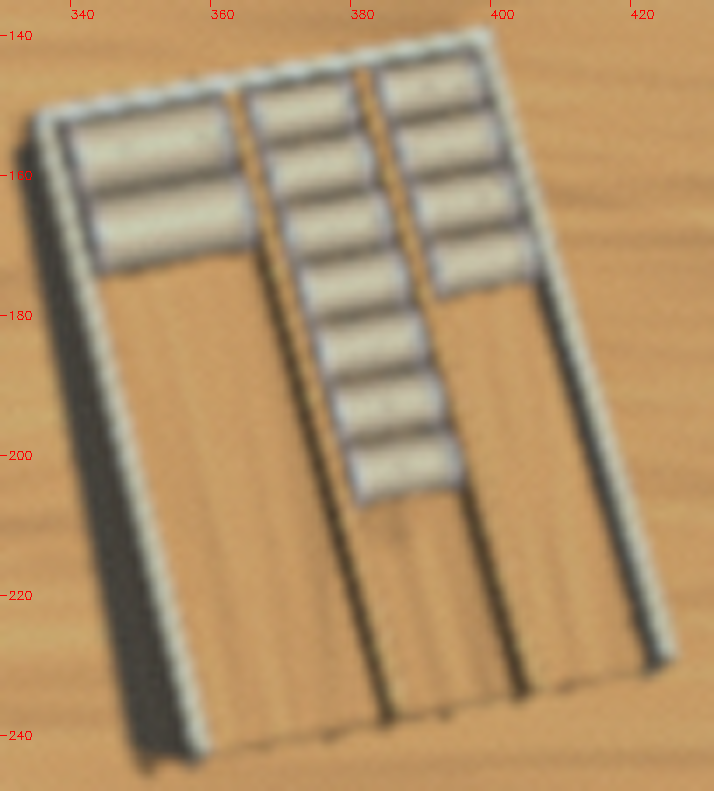

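```bash
python3 - <<'E'
from h import *
t=load('top0.png');s=load('side0.png')
def draw(c,u0,v0,u1,v1,k,x,fn):
    im=cv2.resize(c['frame'][v0:v1,u0:u1],None,fx=k,fy=k,interpolation=cv2.INTER_CUBIC)
    ca,sa=np.cos(x[2]),np.sin(x[2])
    def P(l): 
        p=proj(c,[x[0]+ca*l[0]-sa*l[1],x[1]+sa*l[0]+ca*l[1],l[2]]); return tuple(np.int32(((p-[u0,v0]+.5)*k)))
    fl=lambda X:.085-X*np.tan(np.radians(15))
    for y,h,col in ((.096,.026,(0,0,255)),(.092,.026,(255,0,0)),(.020,.026,(0,255,0)),(.020,0,(0,255,255)),(.014,.026,(255,0,255)),(-.096,.026,(0,0,255))):
        cv2.line(im,P((-.13,y,fl(-.13)+h)),P((.13,y,fl(.13)+h)),col,1)
    cv2.imwrite('pics/'+fn,im)
draw(t,330,135,432,248,7,[.5723,-.2441,.1669],'ov_t.png')
draw(s,230,100,350,190,6,[.575,-.2406,.172],'ov_s.png')
E
```

```text
(no output)
```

View pics/ov_t.png

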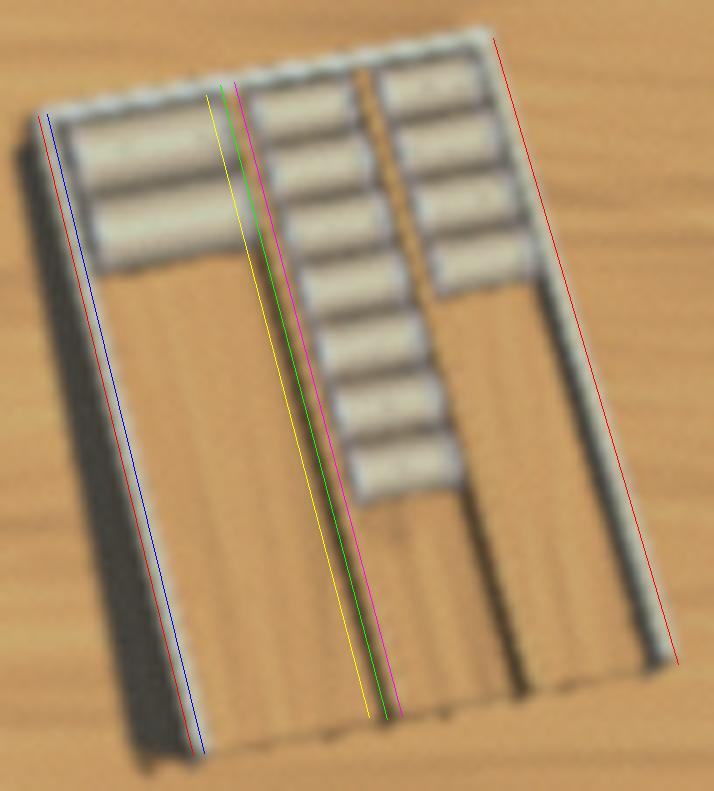

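View pics/ov_s.png

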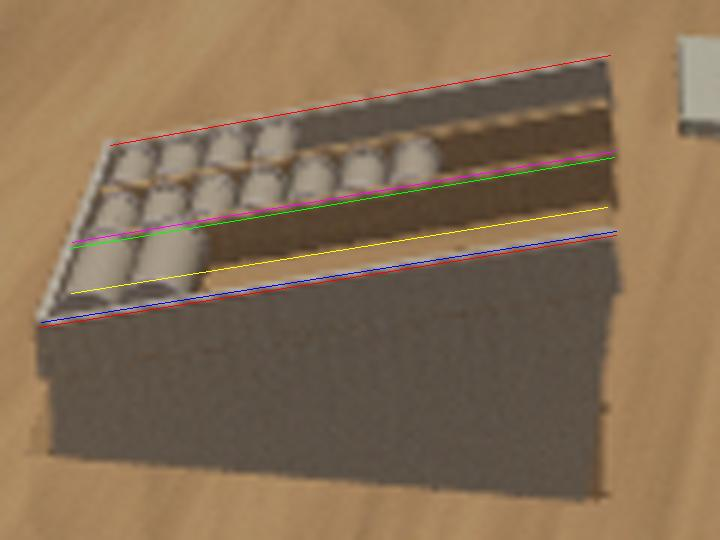

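```bash
python3 - <<'E'
from h import *
from scipy.optimize import least_squares
t=load('top0.png');s=load('side0.png')
loc={'FL':(.130,.098,.076),'FR':(.130,-.094,.076),'LR':(-.130,-.094,.146),'LL':(-.130,.098,.146)}
T=(('FL',78,103),('FR',398,50),('LR',528,497),('LL',190,565))
S=(('FL',40,324),('FR',107,142),('LR',605,57),('LL',612,233))
def pts(x,l): 
    c_,s__=np.cos(x[2]),np.sin(x[2]); return [x[0]+c_*l[0]-s__*l[1],x[1]+s__*l[0]+c_*l[1],l[2]]
ft=lambda x:np.hstack([proj(t,pts(x,loc[n]))-[320+u/5-.4,130+v/5-.4] for n,u,v in T])
fs=lambda x:np.hstack([proj(s,pts(x,loc[n]))-[230+u/6-.4,100+v/6-.4] for n,u,v in S])
X=[]
for f in (ft,fs):
    q=least_squares(f,[.574,-.242,.157]);print(q.x,q.fun.round(1));X.append(q.x)
def draw(c,u0,v0,u1,v1,k,x,fn):
    im=cv2.resize(c['frame'][v0:v1,u0:u1],None,fx=k,fy=k,interpolation=cv2.INTER_CUBIC)
    def P(l): return tuple(np.int32(((proj(c,pts(x,l))-[u0,v0]+.5)*k)))
    fl=lambda X:.085-X*np.tan(np.radians(15))
    for y,h,col in ((.098,.026,(0,0,255)),(.092,.026,(255,0,0)),(.020,.026,(0,255,0)),(.020,0,(0,255,255)),(.014,.026,(255,0,255)),(-.088,.026,(255,0,0)),(-.088,.0,(0,255,255)),(-.094,.026,(0,0,255)),(-.040,.026,(255,0,255)),(-.034,0,(0,255,255))):
        cv2.line(im,P((-.13,y,fl(-.13)+h)),P((.13,y,fl(.13)+h)),col,1)
    cv2.imwrite('pics/'+fn,im)
draw(t,330,135,432,248,7,X[0],'ov_t.png')
draw(s,230,100,350,190,6,X[1],'ov_s.png')
E
```

```text
[ 0.5737 -0.2451  0.1672] [-0.6  0.6  0.5 -0.   0.8  0.  -0.7 -0.6]
[ 0.5771 -0.2438  0.1729] [-0.6  0.2  0.1  0.2  0.3 -0.7  0.2 -0. ]
```

View pics/ov_t.png

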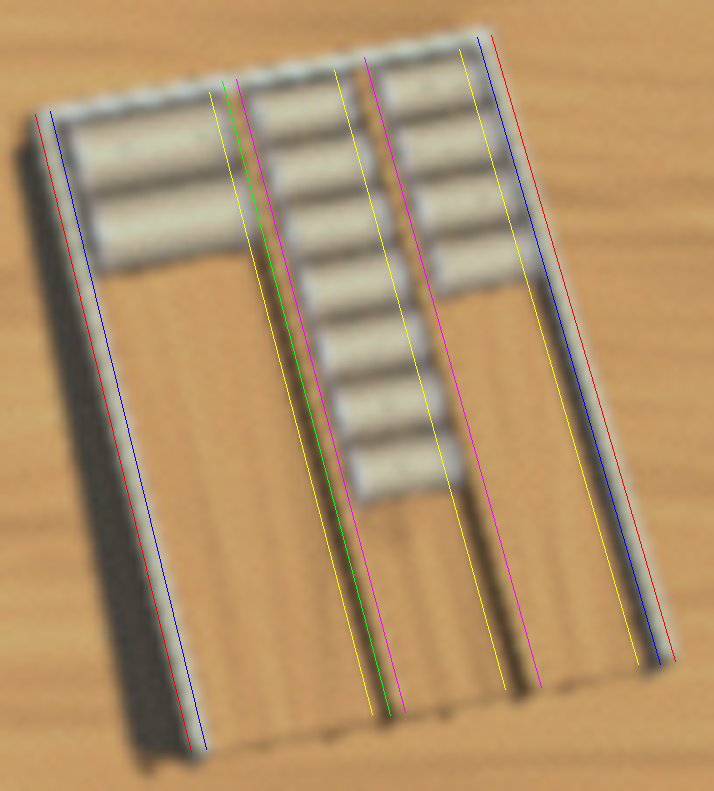

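View pics/ov_s.png

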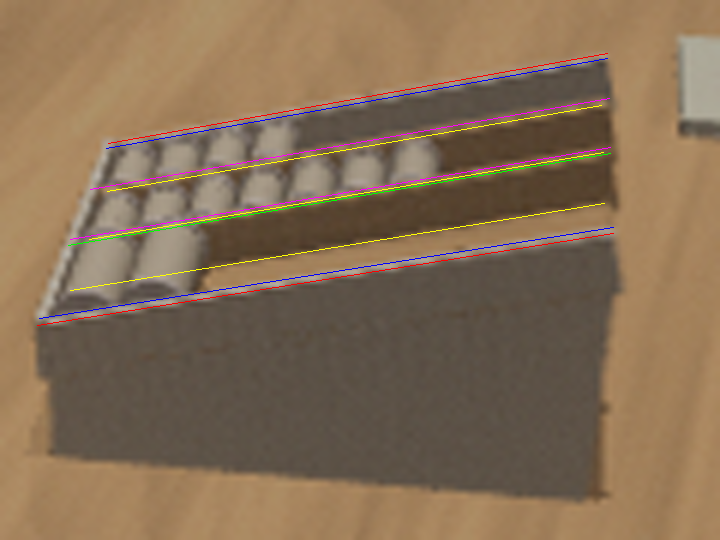

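```bash
sed -i 's/^a=.157/a=.170/; s/^L=np.array(\[.491,-.198,.105\])/L=np.array([.492,-.202,.105])/' tgt3.py; echo "TG=L+.013*n-.001*ey" >> tgt3.py
python3 -c "
from tgt3 import *
todo(TG+.13*n,down(.17))
"
```

```text
t 20.22 q [-0.4105  0.6422 -0.4548  1.7218  0.3563  0.8479 -1.3361] p [0.4746 0.3247 0.24  ] F [ 0.9  0.  -0.8] open 0.343 
x [0.3091 0.951  0.0115] y [ 0.951  -0.3092  0.0042] z [ 0.0075  0.0097 -0.9999]
shift units [-19.1668   8.5041  -0.3094] turn units [ 0.0011 -0.0016 -0.0771] deg [  0.3944  -0.5895 -27.7467]
```

Emit:
move_arm --turn '[[0,0,0],[0,0,0],[0,0,0],[0,0,0],[0,0,0],[0,0,0],[0,0,0],[0,0,0],[0,0,0],[0,0,0]]' --dp '[[-0.5,0.2,-0.1],[-0.95,0.42,-0.1],[-0.95,0.42,0],[-0.95,0.42,0],[-0.95,0.42,0],[-0.95,0.42,0],[-0.95,0.42,0],[-0.95,0.42,0],[-0.95,0.42,0],[-0.95,0.42,0]]' --jaw '[0.6,0.6,0.6,0.6,0.6,0.6,0.6,0.6,0.6,0.6]'

```text
clock: 21.05
tool_pos: [0.4961, 0.0742, 0.2382]
eef_rot: [0.809, 0.588, -0.0, -0.002]
contact_force: [-0.2, 0.5, -0.7]
opening: 0.347
```

Emit:
move_arm --turn '[[0,0,0],[0,0,0],[0,0,0],[0,0,0],[0,0,0],[0,0,0],[0,0,0],[0,0,0]]' --dp '[[-0.95,0.42,0],[-0.95,0.42,0],[-0.95,0.42,0],[-0.95,0.42,0],[-0.95,0.42,0],[-0.95,0.42,0],[-0.95,0.42,0],[-0.95,0.42,0]]' --jaw '[0.6,0.6,0.6,0.6,0.6,0.6,0.6,0.6]'

```text
clock: 21.72
tool_pos: [0.5167, -0.1317, 0.237]
eef_rot: [0.809, 0.588, 0.0, -0.003]
contact_force: [0.5, 0.8, -1.3]
opening: 0.345
```

```bash
python3 -c "
from tgt3 import *
todo(TG+.13*n,M3)
"
```

```text
t 21.72 q [ 0.4777  0.6075 -0.5084  1.8308  0.3883  0.807  -0.5427] p [ 0.5167 -0.1317  0.237 ] F [ 0.5  0.8 -1.3] open 0.345 
x [0.3095 0.9509 0.0037] y [ 0.9509 -0.3095 -0.0042] z [-0.0029  0.0048 -1.    ]
shift units [-2.3259  1.2573 -0.2574] turn units [ 0.0403 -0.0108 -0.0766] deg [ 14.5177  -3.8981 -27.5705]
```

Emit:
move_arm --turn '[[0,0,0],[0,0,0],[0,0,0],[0.008,-0.0022,-0.0153],[0.008,-0.0022,-0.0153],[0.008,-0.0022,-0.0153],[0.008,-0.0022,-0.0153],[0.008,-0.0022,-0.0153]]' --dp '[[-0.85,0.45,-0.1],[-0.85,0.45,-0.1],[-0.63,0.36,-0.06],[0,0,0],[0,0,0],[0,0,0],[0,0,0],[0,0,0]]' --jaw '[0.6,0.6,0.6,0.6,0.6,0.6,0.6,0.6]'

```text
clock: 22.38
tool_pos: [0.529, -0.1961, 0.2433]
eef_rot: [0.638, 0.759, -0.1, -0.084]
contact_force: [0.8, -0.2, -0.4]
opening: 0.347
```

```bash
python3 -c "
from tgt3 import *
todo(TG+.13*n,M3)
s=snap('side','side16.png');crop(s,200,60,360,200,5,'s16.png')
t=snap('top','top16.png');crop(t,320,130,440,250,5,'t16.png')
"
```

```text
t 22.38 q [ 0.5273  0.766  -0.5946  1.5166  0.4723  1.2691 -0.0203] p [ 0.529  -0.1961  0.2433] F [ 0.8 -0.2 -0.4] open 0.347 
x [-0.1726  0.985  -0.001 ] y [ 0.9514  0.1665 -0.2592] z [-0.2551 -0.0457 -0.9658]
shift units [-0.024  -0.0149  0.0123] turn units [-0.0001  0.0003  0.0005] deg [-0.0212  0.107   0.1789]
```

View pics/s16.png

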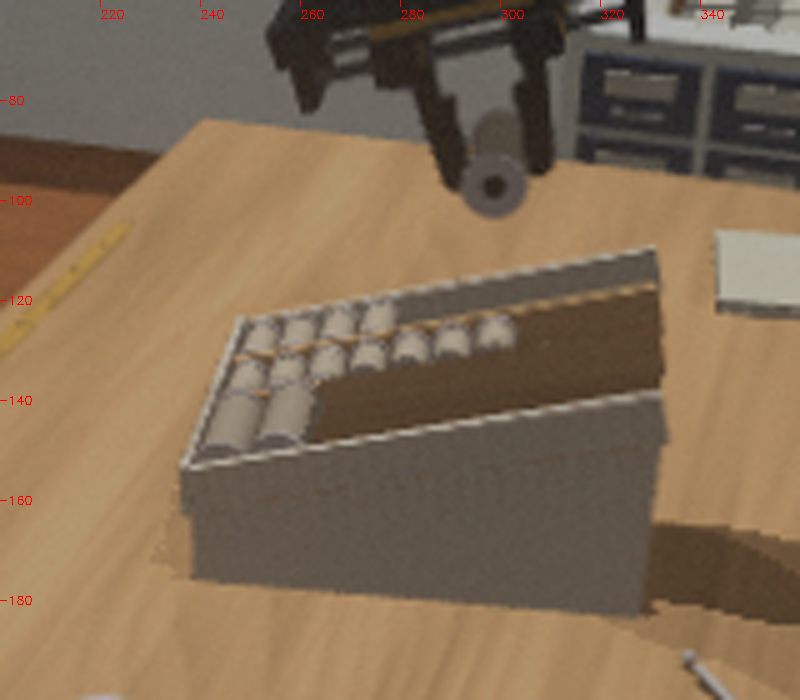

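View pics/t16.png

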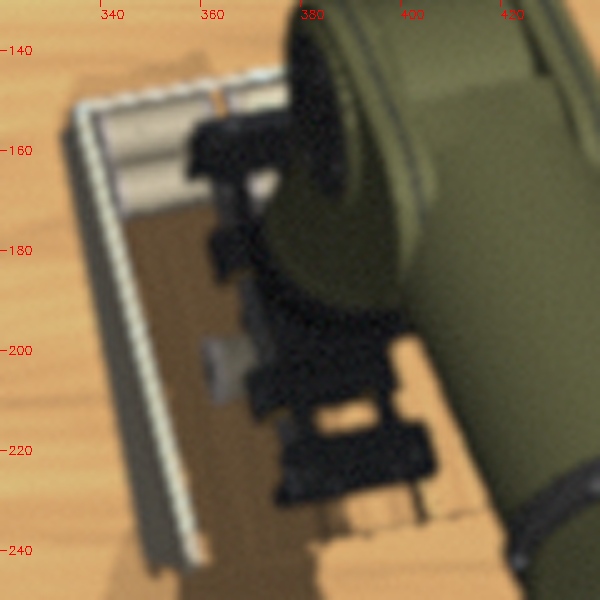

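```bash
python3 -c "
from tgt3 import *
s=load('side16.png');t=load('top16.png')
st=r.get_state();M=R.from_quat(st['eef_rot']).as_matrix();p=st['tool_pos'];print(p)
for k in (.030,.033,.036):
  c=p+M[:,0]*k-.008*M[:,2]; print(k,proj(s,c),proj(t,c),proj(t,c+.012*n))
print(tri(t,361,204,s,298.8,97.2))
print(p+M[:,0]*.033-.008*M[:,2])
"
```

```text
[ 0.5304 -0.1939  0.2425]
0.03 [298.3597  96.8998] [362.2912 203.31  ] [363.079  201.8192]
0.033 [298.2879  97.358 ] [361.1053 203.5304] [361.8817 202.0415]
0.036 [298.2156  97.8188] [359.9187 203.7509] [360.6838 202.2639]
(array([ 0.5255, -0.1606,  0.251 ]), array([ 0.5254, -0.1606,  0.251 ]))
[ 0.5267 -0.1611  0.2503]
```

Emit:
move_arm --turn '[[0,0,0],[0,0,0],[0,0,0],[0,0,0],[0,0,0]]' --dp '[[-0.02,0,0.6],[0,0,0.9],[0,0,0.9],[0,0,0.8],[0,0,0.6]]' --jaw '[0.6,0.6,0.6,0.6,0.6]'

```text
clock: 22.9
tool_pos: [0.5045, -0.2002, 0.1508]
eef_rot: [0.641, 0.757, -0.099, -0.083]
contact_force: [-0.1, 0.4, -0.9]
opening: 0.344
```

```bash
python3 -c "
from tgt3 import *
todo(TG,M3)
s=snap('side','side17.png');crop(s,220,80,340,180,6,'s17.png')
t=snap('top','top17.png');crop(t,320,130,440,250,5,'t17.png')
"
```

```text
t 22.9 q [ 0.534   0.8503 -0.5543  1.6708  0.5538  1.0504 -0.1043] p [ 0.5045 -0.2002  0.1508] F [-0.1  0.4 -0.9] open 0.344 
x [-0.1658  0.9862 -0.002 ] y [ 0.9534  0.1598 -0.2559] z [-0.252  -0.0443 -0.9667]
shift units [-0.024  -0.0166  1.3815] turn units [ 0.0005  0.0002 -0.0006] deg [ 0.1729  0.0573 -0.2191]
```

View pics/s17.png

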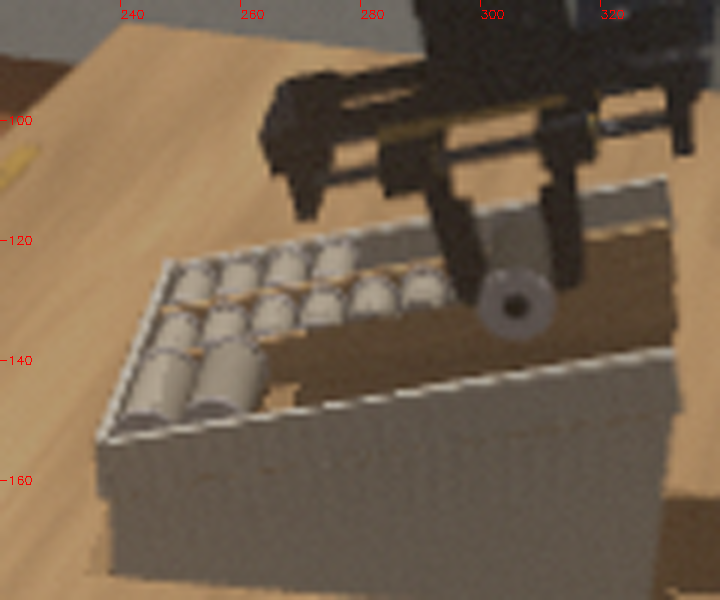

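View pics/t17.png

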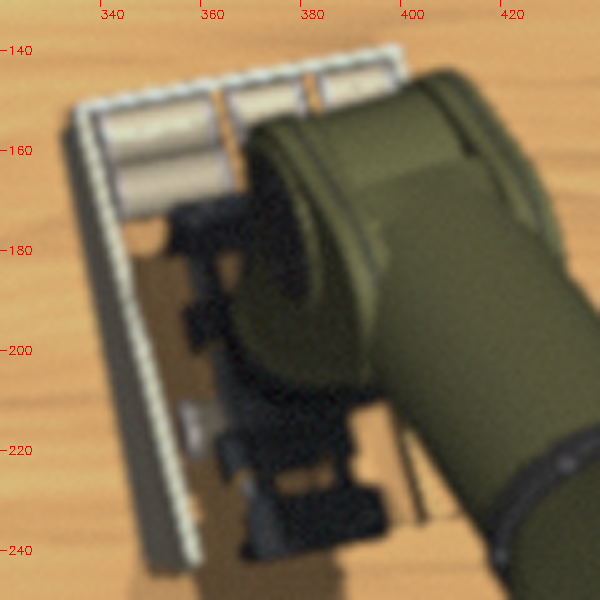

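```bash
python3 -c "
from tgt3 import *
t=load('top17.png')
f=pix2(t,356.4-.4,215-.4,.158);w=pix2(t,353.6-.4,215-.4,.105+.026)
print('face',f,(f-L)@ey,'wall',w,(w-L)@ey,(w-L)@ex)
"
```

```text
face [ 0.5019 -0.1668  0.158 ] 0.03302282826272958 wall [ 0.5026 -0.1647  0.131 ] 0.03494821707938149 0.01674163874326883
```

Emit:
move_arm --turn '[[0.0005,0.0002,-0.0006],[0,0,0],[0,0,0],[0,0,0]]' --dp '[[-0.07,0,0.4],[0,0,0.5],[0,0,0.35],[0,0,0.1]]' --jaw '[0.6,0.6,0.6,0.6]'

```text
clock: 23.33
tool_pos: [0.4984, -0.2029, 0.1195]
eef_rot: [0.638, 0.759, -0.099, -0.084]
contact_force: [-0.5, 0.6, -0.6]
opening: 0.348
```

```bash
python3 -c "
from tgt3 import *
todo(TG,M3)
s=snap('side','side18.png');crop(s,220,80,340,180,6,'s18.png')
t=snap('top','top18.png');crop(t,320,130,440,250,5,'t18.png')
"
```

```text
t 23.33 q [ 0.5326  0.889  -0.5368  1.7029  0.5886  0.9887 -0.1251] p [ 0.4984 -0.2029  0.1195] F [-0.5  0.6 -0.6] open 0.348 
x [-0.1718  0.9851  0.0001] y [ 0.952   0.166  -0.2572] z [-0.2534 -0.044  -0.9664]
shift units [ 0.0372 -0.0873  0.1021] turn units [0.0003 0.0001 0.0004] deg [0.0975 0.0306 0.1474]
```

View pics/s18.png

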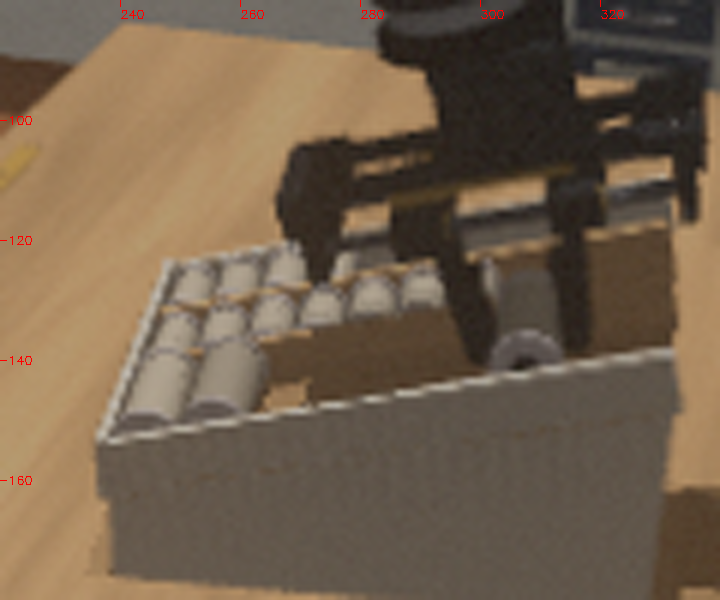

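View pics/t18.png

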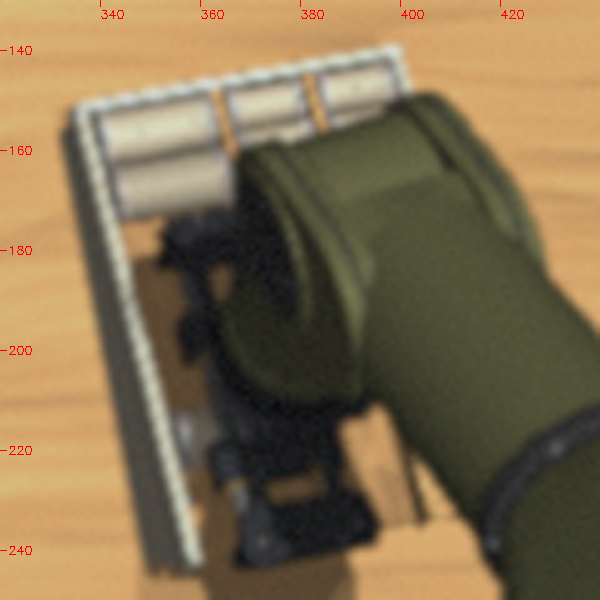

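Emit:
move_arm --turn '[[0,0,0],[0,0,0],[0,0,0],[0,0,0],[0,0,0],[0,0,0],[0,0,0]]' --dp '[[0,0,0.1],[0,0,0],[0,0,0],[0,0,0],[0,0,0],[0,0,0],[0,0,0]]' --jaw '[0.6,0.5,0.2,0.1,0,-0.1,-0.1]'

```text
clock: 24.02
tool_pos: [0.4989, -0.2025, 0.118]
eef_rot: [0.638, 0.759, -0.099, -0.083]
contact_force: [0.4, 0.9, -0.4]
opening: 0.55
```

```bash
python3 -c "
from tgt3 import *
log()
s=snap('side','side19.png');crop(s,220,80,340,180,6,'s19.png')
"
```

```text
t 24.02 q [ 0.5318  0.8908 -0.5363  1.7041  0.591   0.9846 -0.1268] p [ 0.4989 -0.2025  0.118 ] F [ 0.4  0.9 -0.4] open 0.55 
x [-0.1727  0.985  -0.0002] y [ 0.9523  0.167  -0.2555] z [-0.2517 -0.0443 -0.9668]
```

View pics/s19.png

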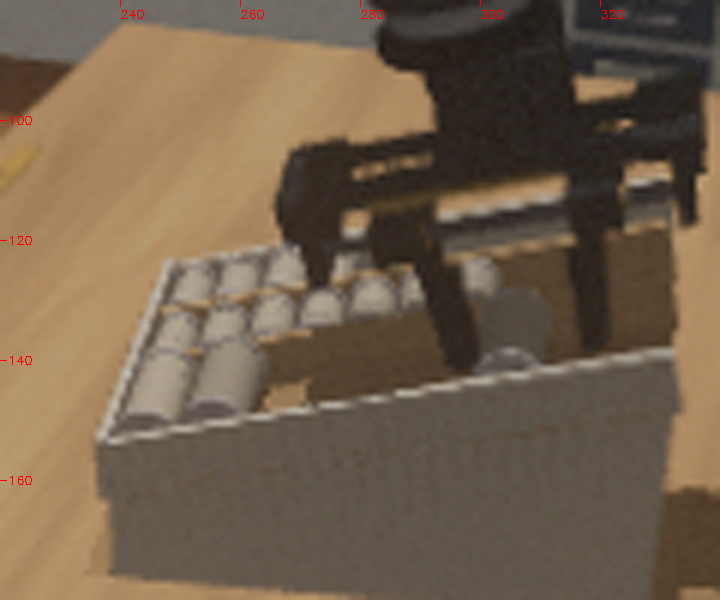

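Emit:
move_arm --turn '[[0,0,0],[0,0,0],[0,0,0],[0,0,0],[0,0,0],[0,0,0],[0,0,0],[0,0,0],[0,0,0],[0,0,0]]' --dp '[[0,0,-0.3],[0,0,-0.7],[0,0,-0.9],[0,0,-1],[0,0,-1],[0,0,-1],[-0.3,0,-0.9],[-0.6,-0.5,-0.6],[-0.8,-0.5,-0.3],[-0.8,-0.5,0]]' --jaw '[-0.1,-0.1,-0.1,-0.1,-0.1,-0.1,-0.1,-0.1,-0.1,-0.1]'

```text
clock: 24.9
tool_pos: [0.5174, -0.2628, 0.2922]
eef_rot: [0.637, 0.76, -0.098, -0.081]
contact_force: [0.1, 0.3, 0.0]
opening: 0.545
```

```bash
python3 -c "
from tgt3 import *
log()
s=snap('side','side20.png')
t=snap('top','top20.png')
crop(s,220,80,340,180,6,'s20.png');crop(t,320,130,440,250,5,'t20.png')
"
```

```text
t 24.9 q [ 0.6293  0.7272 -0.6002  1.4257  0.466   1.3731  0.1236] p [ 0.5174 -0.2628  0.2922] F [0.1 0.3 0. ] open 0.545 
x [-0.1746  0.9846 -0.0013] y [ 0.953   0.1687 -0.2517] z [-0.2476 -0.0452 -0.9678]
```

View pics/s20.png

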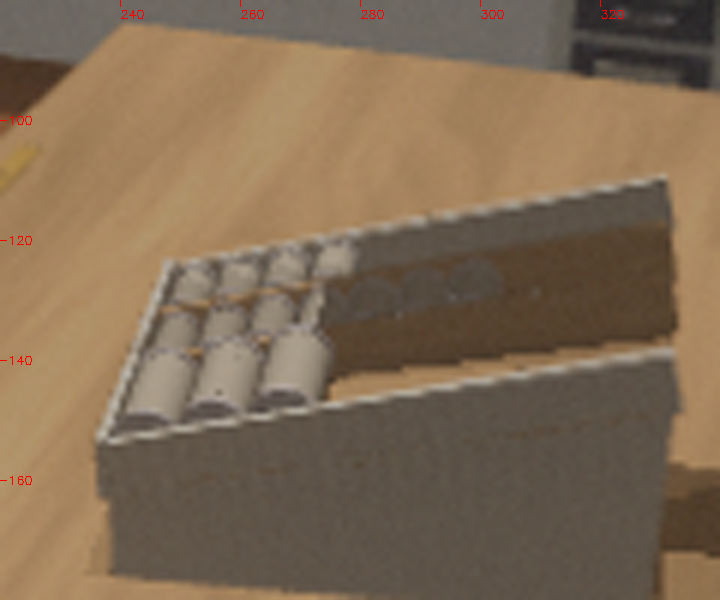

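View pics/top20.png

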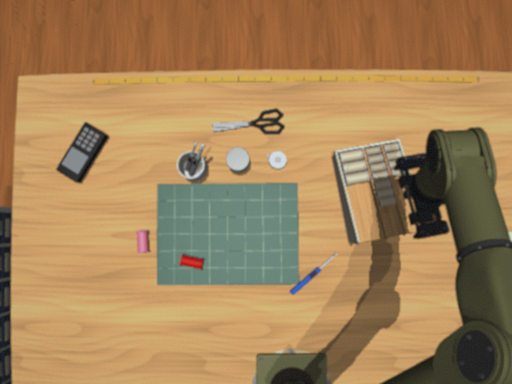

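Emit:
move_arm --turn '[[0,0,0],[0,0,0],[0,0,0],[0,0,0],[0,0,0],[0,0,0]]' --dp '[[0,-0.5,-0.5],[0,-0.5,-0.5],[0,0,0],[0,0,0],[0,0,0],[0,0,0]]' --jaw '[-0.1,-0.1,-0.1,-0.1,-0.1,-0.1]'

```text
clock: 25.5
tool_pos: [0.4986, -0.2655, 0.3194]
eef_rot: [0.637, 0.76, -0.099, -0.083]
contact_force: [0.0, 0.8, 0.6]
opening: 0.55
```

```bash
python3 -c "
from tgt3 import *
s=snap('side','side21.png')
t=snap('top','top21.png')
a=cv2.resize(t['frame'][140:190,170:230],None,fx=6,fy=6,interpolation=2);b=cv2.resize(t['frame'][135:185,330:390],None,fx=6,fy=6,interpolation=2)
c=cv2.resize(s['frame'][190:300,140:250],None,fx=3,fy=3,interpolation=2);d=cv2.resize(s['frame'][110:165,230:300],None,fx=5,fy=5,interpolation=2)
W=np.zeros((640,730,3),np.uint8);W[:300,:360]=a;W[:300,365:725]=b;W[305:635,:330]=c;W[305:580,365:715]=d;cv2.imwrite('pics/fin.png',W)
"
```

```text
(no output)
```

View pics/fin.png

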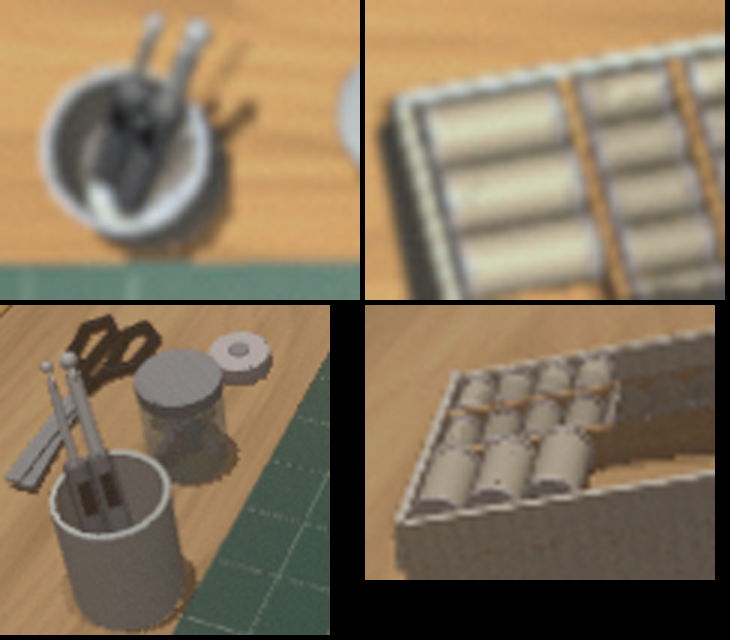

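Both hooks stand in the pot with their heads up. The three large spools lie in contact at the front of the wide lane. The pot, jar, tape measure and shears are where they were.

```bash
python3 -c "
from h import *
print(r.finish_job())"
```

```text
the job is handed in; nothing more can be done
None
```

The job is done and handed in at about 25.6 s of the 67 s allowed. I put the thick hook in the pot first, then the thin hook, then laid the spool in the wide lane, where it rolled down by itself.

**Last checks:** The final top and side pictures show:
- **Hooks:** both stand in the pot, grip end down and head up.
- **Spool:** it lies across the lane against the second stock spool, and the stock is still at the front stop.
- **Left alone:** the pot looks unmoved, and the jar, tape measure, shears and look-alikes look untouched.
- **Robot:** the arm is clear of everything. The wrist forces I read were about 4 N at most.

**What disagreed or came close:**
- The two cameras differed by 2 to 6 mm on some positions. The spool's gap to the lane wall measured 2 to 3 mm against the 4 mm expected, so I shifted it about 1.7 mm before letting go.
- While reaching down for the thin hook, joint 6 came to 0.044 rad, close to its 0.04 limit. I tilted the tool 10 degrees to move away from it, and no reading showed a joint past its range.

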